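# Load the spring-lift carton magazine

### The job

Fill the spring-lift magazine for the next shift: swing its hold-down arm up and back until it stays open by itself, put the bulldog clip that was left on the platform into the green tray between the magazine and the cartons, then lay every small carton that stands on end at the left flat on its broad face in the magazine, one on top of the other between the guides, on the platform that sinks as it is loaded. Then lower the hold-down arm onto the stack and let go; leave the other things on the table where they are.

Things in the scene. Friction and masses are not known exactly. Their poses are not given: they have to be found in the camera images.
- carton_a: small brown cardboard carton, 30 x 60 x 140 mm, about 0.2 kg; origin in the middle of the 30 x 60 mm end it stands on; own x axis across the 30 mm (normal to the broad faces), y across the 60 mm, z along the 140 mm. It starts standing on its 30 x 60 mm end. It may be absent
- carton_b: small brown cardboard carton, 30 x 60 x 140 mm, about 0.2 kg; origin in the middle of the 30 x 60 mm end it stands on; own x axis across the 30 mm (normal to the broad faces), y across the 60 mm, z along the 140 mm. It starts standing on its 30 x 60 mm end. It may be absent
- carton_c: small brown cardboard carton, 30 x 60 x 140 mm, about 0.2 kg; origin in the middle of the 30 x 60 mm end it stands on; own x axis across the 30 mm (normal to the broad faces), y across the 60 mm, z along the 140 mm. It starts standing on its 30 x 60 mm end. It may be absent
- carton_d: small brown cardboard carton, 30 x 60 x 140 mm, about 0.2 kg; origin in the middle of the 30 x 60 mm end it stands on; own x axis across the 30 mm (normal to the broad faces), y across the 60 mm, z along the 140 mm. It starts standing on its 30 x 60 mm end. It may be absent
- mid_a (a point): the middle of carton_a, 70 mm along its z from its origin; same axes
- mid_b (a point): the middle of carton_b, 70 mm along its z from its origin; same axes
- mid_c (a point): the middle of carton_c, 70 mm along its z from its origin; same axes
- mid_d (a point): the middle of carton_d, 70 mm along its z from its origin; same axes
- magazine: grey steel spring-lift magazine, fixed; base 250 x 128 mm; origin on the table under the middle of the well; own x along the well, z up; the arm is hinged at its +x end. Two spring tubes 30 mm wide stand outside the ends of the well, up to 168 mm high
- well_mouth (a point): middle of the mouth of the well, 190 mm above the table; x along the well. The well is 147 mm (x) by 67 mm (y) inside; slotted end guides with 22 mm returns round its four corners hold the cartons, straight up to 190 mm, then flared outward to 204 mm. The long sides are open between the returns, so fingers can go down there
- platform (a point): middle of the top face of the magazine's sprung platform (138 x 50 mm); x along the well, z up; 165 mm above the table when empty. 78 N/m: the first carton makes it sink about 22 mm, each further one 25 mm, so the top of the stack rises only 5 to 8 mm a carton
- lift (a joint): how far the platform has sunk, m (0 empty, at most 0.128)
- holddown (a joint): angle of the hold-down arm, rad: 0 level over the well (closed, its lower stop), 1.85 fully open, leaning back. It falls to whichever side of about 1.45 it is let go. Resting on a stack it reads 0 to about 0.2
- knob (a point): centre of the black ball knob (26 mm) on the free end of the hold-down arm. 60 mm below it when closed is the underside of the 24 mm rubber pad that rests on the stack. The bar is 12 mm wide; pinch the knob from above across the magazine's y: it turns between the fingers. Open, its top is 295 mm high (310 on the way)
- hinge (a point): middle of the arm's hinge pin, 195 mm above the table, 98.5 mm from the middle of the well towards the magazine's +x; its axis is the magazine's y. With the arm closed the knob is 98 mm towards the magazine's -x from here and 30 mm higher
- clip: grey bulldog clip, body 22 (x) x 40 (y) x 20 mm high with wire loops out to 66 mm along x, 18 g; origin in the middle of its underside. It starts on the empty platform in front of the pad, its y across the well; grip it across the 40 mm
- clip_tray: shallow green tray, 178 x 118 mm over the rim, 30 mm high, inside 164 (x) x 104 (y) mm, fixed; origin in the middle of its underside. A black clip already lies in it, 55 mm towards +x and 22 mm towards +y
- can: drink can, 53 mm across, 134 mm high, standing behind the cartons at the left; leave it alone
- thermometer: probe thermometer, 185 mm long, 18 mm high, lying behind the cartons; leave it alone
Not all that is in view belongs to the job. What is shaped like the carton_d but turquoise is not meant.

How it is judged:
On the way, in this order (a step that is already met when the one before it is completed fails the run):
1. the hold-down arm is swung up and back (value of joint holddown above 1.6 rad), for 0.2 s.
2. every carton lies flat in the magazine and the arm is still open (horizontal distance between each of mid_a, mid_b, mid_c, mid_d and platform below 0.012 m and z of mid_a in the frame of platform between 0.008 and 0.112 m and angle between the x axis of each of carton_a, carton_b, carton_c, carton_d and the z axis of platform, either way round below 0.12 rad and angle between the z axis of each of carton_a, carton_b, carton_c, carton_d and the x axis of platform, either way round below 0.15 rad and z of mid_b in the frame of platform between 0.008 and 0.112 m and z of mid_c in the frame of platform between 0.008 and 0.112 m and z of mid_d in the frame of platform between 0.008 and 0.112 m and value of joint holddown above 1.5 rad and value of joint lift above 0.035 m), for 0.2 s.
At the end, for the whole second after the job is handed in: the clip lies in the tray; every carton lies flat on its broad face (0.12 rad) in the magazine, its middle within 12 mm of the platform's, its length along the well (0.15 rad), at rest; the platform has sunk over 35 mm; the hold-down arm is down on the stack (below 0.3 rad) (x of clip in the frame of clip_tray between -0.085 and 0.085 m and y of clip in the frame of clip_tray between -0.055 and 0.055 m and z of clip in the frame of clip_tray below 0.032 m and linear speed of each of clip, carton_a, carton_b, carton_c, carton_d below 0.03 m/s and horizontal distance between each of mid_a, mid_b, mid_c, mid_d and platform below 0.012 m and z of mid_a in the frame of platform between 0.008 and 0.112 m and angle between the x axis of each of carton_a, carton_b, carton_c, carton_d and the z axis of platform, either way round below 0.12 rad and angle between the z axis of each of carton_a, carton_b, carton_c, carton_d and the x axis of platform, either way round below 0.15 rad and z of mid_b in the frame of platform between 0.008 and 0.112 m and z of mid_c in the frame of platform between 0.008 and 0.112 m and z of mid_d in the frame of platform between 0.008 and 0.112 m and value of joint lift above 0.035 m and value of joint holddown below 0.3 rad); the robot touches nothing.
It fails at once if another thing on the table is pushed more than 50 mm away (distance of any of can, thermometer from where it was at the start of the episode above 0.05 m).
Of carton_a, carton_b, carton_c, carton_d only 2 to 4 are there at a start; the rules pass over those that are not, and their reading is None.
At some moment in a run one of carton_a, carton_b, carton_c, carton_d may be knocked a few centimetres aside while the robot is not near it.
Once in a run the grip may slacken for a moment while it holds something.
It also fails if it takes over 210 s, if anything falls off the work surface, if the arm or the gripper's body presses on something with over 40 N, if the wrist force passes 120 N, or if a joint passes its speed limit or range.

### The arm

A 6-joint arm with a two-finger parallel gripper is mounted at the origin on a cart in front of the work surface, level with it; the furniture and walls round the work are solid. World frame = base frame: x ahead of the robot, y to its left, z up, the work surface at z = 0. Lengths are in m, angles in rad, forces in N, time in s.
With the tool pointing down it reaches from about 0.225 to 0.875 m from the base axis. Payload 3.4 kg.
Tool frame: the origin (TCP) lies on the centre line of the jaws, within the pads' length; the fingertips stand 14 mm ahead of it and the grasp point (between the pads) lies 5 mm behind it; z points along the fingers, y is the line along which they close (so a half turn about z gives the same grasp; the last joint's range is limited). The gripper opens to 85 mm and grips with 20 to 120 N. Pads are 22 mm wide; open, the fingers measure 114 mm over their backs; the gripper's body (76 mm by 85 mm) begins 54 mm behind the grasp point. The pads swing forward as they close: fully open they stand 13 mm farther back than shut.
Start: joints at [-1.27, 0.276, 1.505, -0, 1.361, -0.121], TCP at [0.235, -0.525, 0.245] pointing down, gripper open.
Joint ranges: [-2.89, 2.89], [-0.75, 2.08], [0.22, 2.7], [-1.18, 4.32], [0.11, 2.71], [-2.7, 2.7]. Speed limits (rad/s): [2.57, 2.57, 3.14, 3.14, 3.14, 3.14].

### API

Orientations are given as a unit quaternion [w, x, y, z].
In Python, from rig import manip, eyes gives the robot as it stands.
- The arm moves only by the shell command python3 -m creep 'ROWS' [FORCE]. ROWS is JSON, a list of rows, each a list of 5 numbers: the opening, from 0 (shut) to 1 (fully open), then the shift along the tool's x, y, z normalised to -1 to 1, where 1 is 0.5 m, then the turn about the tool's z normalised to -1 to 1, where 1 is 360 degrees. In form: [[fingers, dx, dy, dz, spin], ...]. A call has 1 to 10 rows; each row is the pose to reach, as a shift and turn from the pose commanded when the call began, along the tool's axes at that moment, turning the shorter way round; what a row does not reach only later rows make up. A row lasts 1/10 s, in which the tool goes at most 50 mm and 8.59 degrees, less where a joint would pass 70% of its speed; a pose out of reach is approached as far as the arm can. A call with a number of a shift or a turn outside -1 to 1 is refused whole. A call with a gripper value outside its range is refused whole. The fingers move at their own pace and stop on an object; FORCE is the grip in N (left out, the last holds). Time passes only in rows, so rows that repeat a pose let the fingers close. It gives the time, the measured TCP pose, the force, the opening and the grip force at its end, in the units of the state.
- manip.get_state(): the state, without advancing time (a new reading comes with each control period).
- eyes.get_image(name): name is "side" or "top"; returns a dict with "frame" (480x640x3 uint8, red, green, blue), "fx", "fy", "cx", "cy" (pixels), "k1" (the pictures are not rectified: a ray, as slopes to the right and down, at radius r is drawn at 1 + k1 r^2 times it, then the intrinsics apply), "R" (3x3) and "t" (3): a world point X has camera coordinates R X + t. Camera axes: x right, y down, z forward; pixel columns grow to the right and rows downward; lengths in m; the calibration is good to about 2 mm. A picture is of the moment at which its call begins. There is no depth.
- manip.sign_off(): hands the job in; it is judged then, once.
Trained networks look in the newest picture that a camera, given by its name, has taken for a name from the list of things; names that differ only in an ending like _2 or _b are one class to them, and where a whole thing is asked for, a point or a joint stands for the part that bears it (a point fixed in the world has none). Each returns a list of dicts, best first, with "confidence" (0 to 1); they miss things now and then, are a little off and sometimes report something else, mostly with a low value. They report only what shows in the picture. A call takes as long as a camera call. They do not tell look-alikes from the thing itself.
- eyes.regions_of(camera, label): "mask" (480x640 bool, what is visible of it) and "bbox" ([left, top, right, bottom] in pixels, round what is visible of it).
- eyes.place_of(camera, label): "centre" ([column, row] in pixels: a listed point, or the origin of a listed thing).
The state is a dict: "clock": time; "qpos": joint angles; "qd": joint speeds; "effort": joint torques, N m; "position": TCP position; "ee_rot": TCP orientation; "contact_force": force on the tool from outside, world axes, zero at the start; "moment": the same for the moment, N m; "width": finger opening in m; "gripper_force": force on a finger pad.
Only numpy, scipy, OpenCV 4.12 (cv2) and the standard library are available. Lean on these libraries where they do the work, as an engineer would, in place of code of your own. Each camera call takes 0.05 s, during which the arm holds its last target. There are 200 camera calls.

## Working session

There is one attempt and no reset: what is moved stays moved. The work goes in short steps, Python scripts to look and compute and a shell command to move; the robot and the scene stay as the last step left them, time stands still between calls to the robot, and variables do not carry over. Pictures are saved under pics/ and viewed, at most 14 in all, crops included, and the job is handed in when it is done.

```bash
ls; mkdir -p pics
cat > h.py <<'E'
import numpy as np, cv2
from rig import manip, eyes
def img(n): return eyes.get_image(n)
def ray(c,u,v):
    K=np.array([[c['fx'],0,c['cx']],[0,c['fy'],c['cy']],[0,0,1.]])
    d=np.array([(u-c['cx'])/c['fx'],(v-c['cy'])/c['fy']]); p=d.copy()
    for _ in range(30): p=d/(1+c['k1']*(p@p))
    R=np.array(c['R']);t=np.array(c['t'])
    return -R.T@t, R.T@np.array([p[0],p[1],1.])
def at_z(c,u,v,z):
    o,d=ray(c,u,v); return o+d*(z-o[2])/d[2]
def proj(c,X):
    X=np.atleast_2d(X); q=X@np.array(c['R']).T+np.array(c['t']); p=q[:,:2]/q[:,2:]
    p=p*(1+c['k1']*(p**2).sum(1,keepdims=True)); return p*[c['fx'],c['fy']]+[c['cx'],c['cy']]
def tri(c1,p1,c2,p2):
    o1,d1=ray(c1,*p1);o2,d2=ray(c2,*p2)
    s=np.linalg.lstsq(np.stack([d1,-d2],1),o2-o1,rcond=None)[0]
    a,b=o1+s[0]*d1,o2+s[1]*d2
    return (a+b)/2,np.linalg.norm(a-b)
def save(c,n,box=None,k=1):
    f=c['frame'][...,::-1]
    if box: f=f[box[1]:box[3],box[0]:box[2]]
    cv2.imwrite('pics/'+n,cv2.resize(f,None,fx=k,fy=k,interpolation=cv2.INTER_CUBIC))
E
python3 - <<'E'
from h import *
np.set_printoptions(precision=4,suppress=True)
for n in('top','side'):
    c=img(n);save(c,n+'0.png');print(n,c['fx'],c['k1'],-np.array(c['R']).T@c['t'])
    for l in('carton_a','clip','clip_tray','magazine','knob','hinge','platform','well_mouth','can','thermometer'):
        print(l,[(np.round(x['centre'],1).tolist(),round(x['confidence'],2)) for x in eyes.place_of(n,l)][:6])
print(manip.get_state())
E
```

```text
pics
top 470.2169770798708 -0.0036314260824963822 [0.3257 0.0211 1.4549]
carton_a [([288.9, 264.6], 0.87), ([252.6, 288.0], 0.8), ([222.7, 266.8], 0.71), ([200.6, 299.8], 0.57)]
clip [([451.5, 290.9], 0.63)]
clip_tray [([364.9, 205.4], 0.94)]
magazine [([434.0, 282.6], 0.78)]
knob [([459.6, 273.5], 0.56), ([282.7, 200.9], 0.37)]
hinge [([442.9, 239.1], 0.82)]
platform [([452.0, 276.0], 0.96)]
well_mouth [([451.7, 274.6], 0.86), ([452.1, 289.8], 0.63), ([445.0, 239.5], 0.29)]
can [([219.9, 202.5], 0.96)]
thermometer [([281.4, 198.9], 0.61)]
side 548.7899772867654 -0.031763682771302655 [0.3135 0.9199 1.0336]
carton_a [([346.8, 424.6], 0.79), ([311.0, 392.7], 0.74), ([309.3, 369.9], 0.62), ([347.1, 360.6], 0.6), ([210.8, 371.6], 0.36)]
clip [([403.5, 163.0], 0.4)]
clip_tray [([285.2, 239.6], 0.65)]
magazine [([387.6, 208.3], 0.7)]
knob [([388.6, 141.9], 0.57)]
hinge [([355.4, 148.9], 0.89)]
platform [([390.6, 159.7], 0.68), ([322.5, 318.3], 0.64)]
well_mouth [([392.3, 152.6], 0.84)]
can [([210.0, 371.8], 0.62)]
thermometer [([241.4, 306.6], 0.92)]
{'clock': 1.1, 'qpos': array([-1.27  ,  0.2759,  1.5049,  0.    ,  1.3607, -0.121 ]), 'qd': array([ 0.0001,  0.0005, -0.001 , -0.0018,  0.    , -0.0007]), 'effort': array([  0.0012, -41.6665, -24.61  ,   0.0002,   0.0001,   0.    ]), 'position': array([ 0.2354, -0.5246,  0.2453]), 'ee_rot': array([0.0001, 0.9778, 0.2094, 0.    ]), 'contact_force': array([-1.4151,  0.5513,  0.4171]), 'moment': array([-0.0005,  0.038 , -0.0095]), 'gripper_force': 0.0, 'width': 0.08527504952056861}
```

View pics/top0.png

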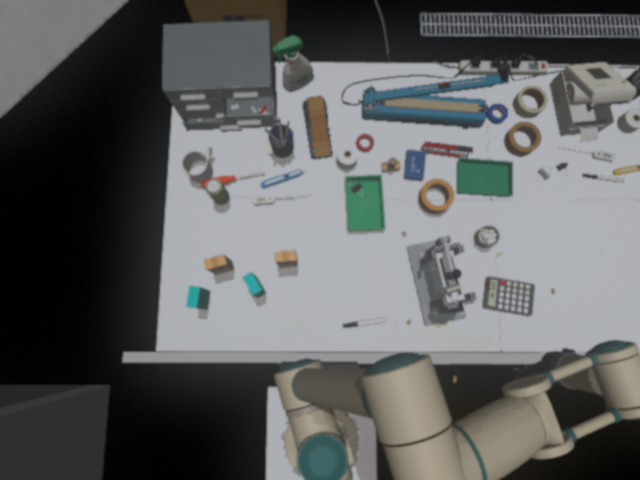

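View pics/side0.png

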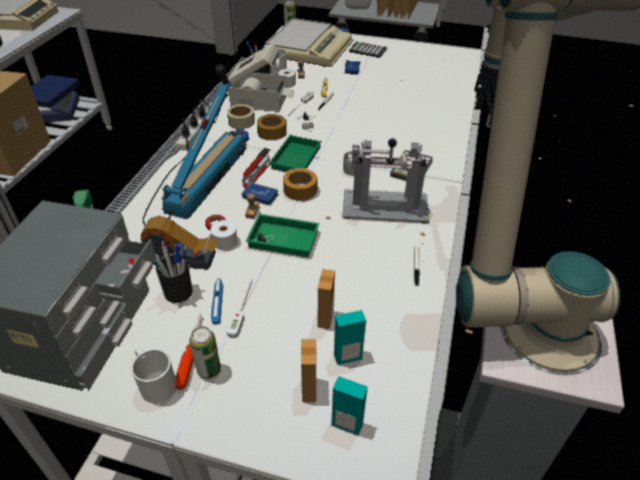

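The top view shows two brown cartons at (217,263) and (287,257). The turquoise look-alikes are at (198,297) and (253,285). The green tray with the black clip is at (365,205), not the empty green tray at (485,178). The magazine is at (440,280). I'll check these choices in one close crop and measure them.

Run:
```python
from h import *
np.set_printoptions(precision=4,suppress=True)
c=img('top');s=img('side')
f=c['frame'][...,::-1]
a=cv2.resize(f[235:325,180:310],None,fx=5,fy=5,interpolation=cv2.INTER_CUBIC)[:,:400+250]
a=a[:300,:540]
hsv=cv2.cvtColor(f,cv2.COLOR_BGR2HSV)
m=cv2.inRange(hsv,(5,90,60),(22,255,255))
for box in((195,245,240,280),(268,243,305,275)):
    mm=m[box[1]:box[3],box[0]:box[2]]
    cn=max(cv2.findContours(mm,0,1)[0],key=cv2.contourArea)
    print(cv2.contourArea(cn), (cv2.approxPolyDP(cn,1.5,True)[:,0]+[box[0],box[1]]).tolist())
p1=cv2.resize(f[240:300,185:315],None,fx=6,fy=6,interpolation=cv2.INTER_CUBIC)
p2=cv2.resize(f[230:330,400:480],None,fx=6,fy=6,interpolation=cv2.INTER_CUBIC)
cv2.imwrite('pics/crop_c.png',p1);cv2.imwrite('pics/crop_m.png',p2)
cv2.imwrite('pics/crop_s.png',cv2.resize(s['frame'][125:230,330:450,::-1],None,fx=5.5,fy=5.5,interpolation=cv2.INTER_CUBIC))
for l in('knob','hinge','clip'):
    A=eyes.place_of('top',l);B=eyes.place_of('side',l)
    if A and B: print(l,tri(c,A[0]['centre'],s,B[0]['centre']))
for l,z in(('clip_tray',0),('magazine',0),('platform',.165),('well_mouth',.19),('hinge',.195),('knob',.225)):
    for n,q in(('top',c),('side',s)):
        A=eyes.place_of(n,l)
        if A: print(l,n,at_z(q,*A[0]['centre'],z),A[0]['confidence'])
```

```text
161.0 [[224, 257], [220, 256], [206, 260], [207, 268], [224, 264]]
145.0 [[276, 254], [277, 261], [295, 259], [294, 252]]
knob (array([ 0.4675, -0.3556,  0.2324]), np.float64(0.001971375132339319))
hinge (array([ 0.5593, -0.3383,  0.1978]), np.float64(0.007196182294930996))
clip (array([ 0.4251, -0.3532,  0.1675]), np.float64(0.005196697137529736))
clip_tray top [ 0.7162 -0.1393  0.    ] 0.73
clip_tray side [ 0.705  -0.1323  0.    ] 0.63
magazine top [ 0.4603 -0.342   0.    ] 0.64
magazine side [ 0.4562 -0.3548  0.    ] 0.79
platform top [ 0.4634 -0.3603  0.165 ] 0.96
platform side [ 0.4616 -0.3567  0.165 ] 0.9
well_mouth top [ 0.4664 -0.3464  0.19  ] 0.88
well_mouth side [ 0.4676 -0.3638  0.19  ] 0.88
hinge top [ 0.5635 -0.339   0.195 ] 0.77
hinge side [ 0.5564 -0.3419  0.195 ] 0.92
knob top [ 0.4673 -0.3579  0.225 ] 0.59
knob side [ 0.4699 -0.3674  0.225 ] 0.69
```

View pics/crop_c.png

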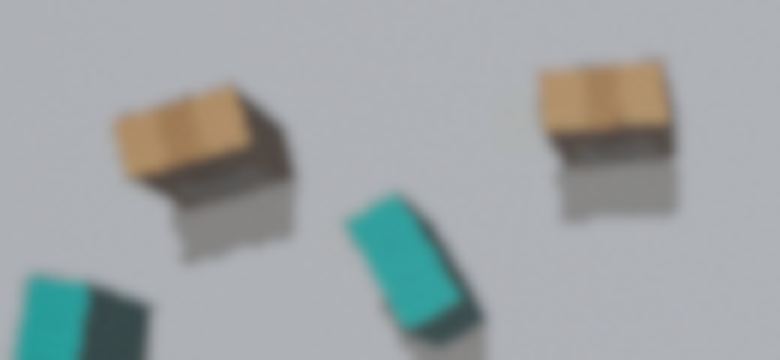

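View pics/crop_m.png

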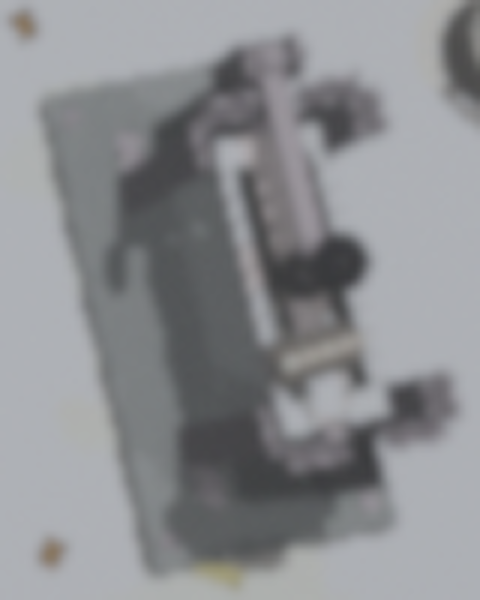

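View pics/crop_s.png

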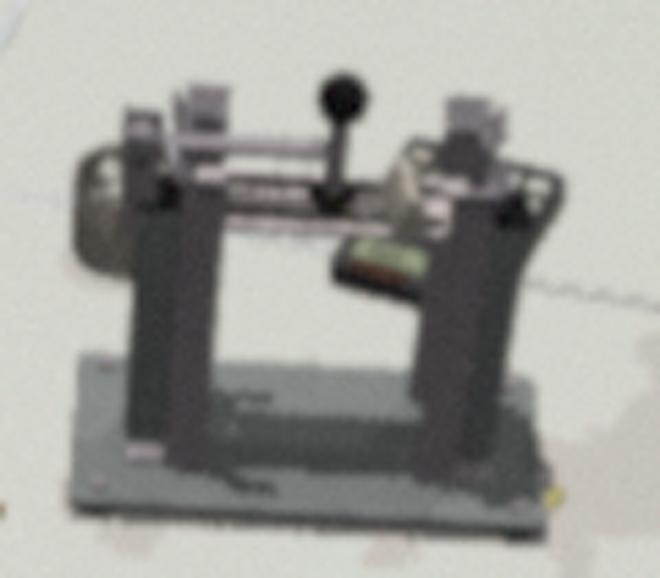

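Crops confirm it: brown cartons, the magazine's arm closed with its knob at top (456.7,273.7), and the clip's light body near (453,289) on the platform. Next I'll fit the poses.

```bash
cat > fit.py <<'E'
from h import *
from scipy.optimize import least_squares
np.set_printoptions(precision=4,suppress=True)
c=img('top');s=img('side')
def cm(p): return (np.array(p)+.5)/6-.5+[400,230]
def cs(p): return (np.array(p)+.5)/5.5-.5+[330,125]
obs=[(c,cm((45,105)),(.125,.064,'t')),(c,cm((155,575)),(-.125,.064,'t')),(c,cm((395,530)),(-.125,-.064,'t')),
(s,cs((75,495)),(.125,.064,'t')),(s,cs((548,525)),(-.125,.064,'t')),(s,cs((82,355)),(.125,-.064,'t')),
(c,cm((340,262)),(.0005,0,.225)),(s,cs((342,97)),(.0005,0,.225))]
def res(p,full=False):
    r=[]
    for k,px,(x,y,z) in obs:
        z=p[3] if z=='t' else z
        C,S=np.cos(p[2]),np.sin(p[2])
        r.append(proj(k,[p[0]+C*x-S*y,p[1]+S*x+C*y,z])[0]-px)
    return np.ravel(r)
f=least_squares(res,[.46,-.35,.23,.01],loss='soft_l1')
print('mag',f.x);print(res(f.x).reshape(-1,2))
print('knob',tri(c,cm((340,262)),s,cs((342,97))))
print('clip ridge',tri(c,cm((320,355)),s,cs((405,185))))
# cartons from top crop corners (6x, offset 185,240), top face z=.14
def cc(p): return (np.array(p)+.5)/6-.5+[185,240]
for n,q in(('L',[(115,120),(237,85),(252,145),(133,180)]),('R',[(541,71),(663,60),(670,128),(548,135)])):
    P=np.array([at_z(c,*cc(v),.14)[:2] for v in q]); l=(P[1]-P[0]+P[2]-P[3])/2; w=(P[0]-P[3]+P[1]-P[2])/2
    print(n,P.mean(0),np.linalg.norm(l),np.linalg.norm(w),'long-axis yaw',np.arctan2(-l[1],-l[0])*57.3,np.arctan2(w[1],w[0])*57.3)
T=np.array([at_z(c,*v,.03)[:2] for v in [(346,176),(381,176),(384,231),(349,232)]]);print('tray',T,T.mean(0))
E
python3 fit.py
```

```text
mag [ 0.4636 -0.3508  0.1919  0.014 ]
[[-0.2008 -1.512 ]
 [-0.0709  0.3748]
 [ 0.9549 -0.2643]
 [-0.9371  0.7005]
 [ 0.4464  0.5113]
 [ 0.0605 -0.769 ]
 [ 0.2148  0.0624]
 [ 0.6372  0.7222]]
knob (array([ 0.4649, -0.3493,  0.2278]), np.float64(0.0018994287903154065))
clip ridge (array([ 0.4286, -0.352 ,  0.1813]), np.float64(0.0030540566138786583))
L [0.5046 0.3022] 0.05811347157322982 0.02969909559284294 long-axis yaw 106.72231569304405 17.555479729971054
R [0.5214 0.1051] 0.05746636768573826 0.03158018551580935 long-axis yaw 94.4670351781135 6.8659021322708
tray [[ 0.7942 -0.0753]
 [ 0.7947 -0.1863]
 [ 0.6169 -0.1915]
 [ 0.6133 -0.083 ]] [ 0.7048 -0.134 ]
```

```bash
cat > go.py <<'E'
import sys,numpy as np
from rig import manip
s=manip.get_state(); p=np.array(s['position']); q=s['ee_rot']
yaw=2*np.arctan2(q[2],q[1])
x,y,z,Y=[float(v) for v in sys.argv[1:5]]; Y=np.radians(Y)
ex=np.array([np.cos(yaw),np.sin(yaw)]);ey=np.array([np.sin(yaw),-np.cos(yaw)])
d=np.array([x,y])-p[:2]; sp=-((Y-yaw+np.pi)%(2*np.pi)-np.pi)
print('t %.1f now'%s['clock'],p.round(4),'yaw %.1f'%np.degrees(yaw),'w %.3f'%s['width'],'F',np.round(s['contact_force'],1))
print('dx %.4f dy %.4f dz %.4f spin %.4f  (m: %s)'%(d@ex/.5,d@ey/.5,(p[2]-z)/.5,sp/2/np.pi,np.round([d@ex,d@ey,p[2]-z],3)))
E
python3 go.py .465 -.3495 .31 11
```

```text
t 2.2 now [ 0.2354 -0.5247  0.2453] yaw 24.2 w 0.086 F [ 0.5 -0.5  1.1]
dx 0.5623 dy -0.1316 dz -0.1293 spin 0.0366  (m: [ 0.281 -0.066 -0.065])
```

```bash
python3 -m creep '[[0.65,0,0,-0.1,0.01],[0.65,0.05,0,-0.1293,0.0366],[0.65,0.2,-0.05,-0.1293,0.0366],[0.65,0.3,-0.1,-0.1293,0.0366],[0.65,0.4,-0.12,-0.1293,0.0366],[0.65,0.48,-0.13,-0.1293,0.0366],[0.65,0.54,-0.1316,-0.1293,0.0366],[0.65,0.5623,-0.1316,-0.1293,0.0366],[0.65,0.5623,-0.1316,-0.1293,0.0366]]' 40; python3 go.py .465 -.3495 .222 11
python3 - <<'E'
from h import *
c=img('top');s=img('side')
save(s,'s1.png',(300,50,460,230),4)
for n in('top','side'): print([(x['centre'],x['confidence']) for x in eyes.place_of(n,'knob')])
E
```

```text
clock: 3.1
position: [0.4669, -0.3482, 0.3097]
ee_rot: [-0.0, 0.995, 0.098, 0.0]
contact_force: [-1.0, 0.2, 0.1]
width: 0.0553
gripper_force: 0.0
t 3.1 now [ 0.4669 -0.3482  0.3097] yaw 11.2 w 0.055 F [-1.   0.2  0.1]
dx -0.0042 dy 0.0019 dz 0.1753 spin 0.0006  (m: [-0.002  0.001  0.088])
[([457.7, 271.2], 0.51)]
[([391.3, 141.0], 0.82)]
```

View pics/s1.png

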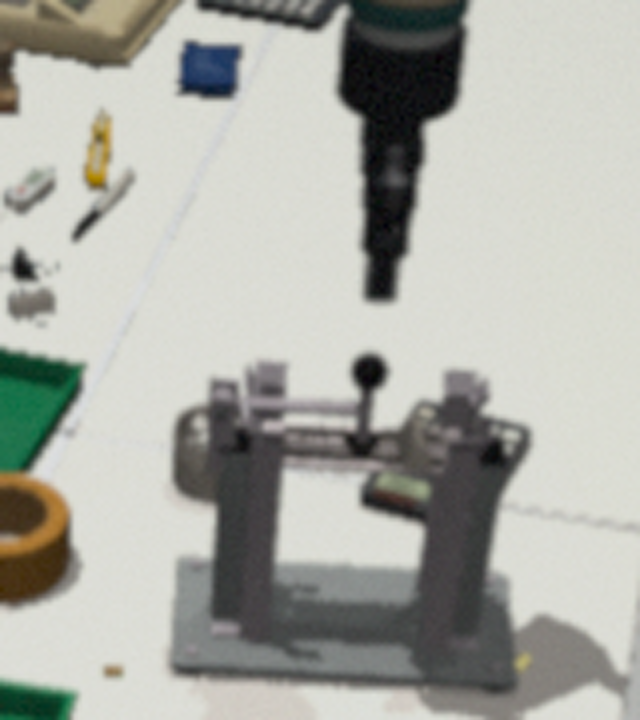

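The side view shows the fingertips directly above the knob (370,370 in the crop). I'll descend and pinch.

```bash
python3 -m creep '[[0.65,0,0.001,0.06,0],[0.65,0,0.001,0.12,0],[0.65,0,0.001,0.16,0],[0.65,0,0.001,0.175,0],[0,0,0.001,0.175,0],[0,0,0.001,0.175,0],[0,0,0.001,0.175,0],[0,0,0.001,0.175,0],[0,0,0.001,0.175,0],[0,0,0.001,0.175,0]]' 40
```

```text
clock: 4.3
position: [0.4652, -0.3515, 0.2239]
ee_rot: [0.002, 0.995, 0.096, 0.0]
contact_force: [-1.7, -4.6, 4.4]
width: 0.0238
gripper_force: 39.5
```

```bash
python3 -m creep '[[0,0.0112,0,-0.0286,0],[0,0.0264,0,-0.0552,0],[0,0.0456,0,-0.0792,0],[0,0.0682,0,-0.1002,0],[0,0.0934,0,-0.1176,0],[0,0.1212,0,-0.1308,0],[0,0.1504,0,-0.14,0],[0,0.1808,0,-0.1444,0],[0,0.2116,0,-0.1444,0]]'
```

```text
clock: 5.2
position: [0.5695, -0.3309, 0.2947]
ee_rot: [0.001, 0.995, 0.096, -0.0]
contact_force: [-0.5, -5.4, -3.4]
width: 0.0228
gripper_force: 39.2
```

```bash
python3 -m creep '[[0,0.0304,0,0.0046,0],[0,0.0596,0,0.0138,0],[0,0.08,0,0.023,0],[0,0.084,0,0.025,0],[0,0.084,0,0.025,0],[0.5,0.084,0,0.025,0],[0.5,0.084,0,0.025,0],[0.5,0.084,0,0.025,0],[0.5,0.084,0,-0.1,0],[0.5,0.084,0,-0.2,0]]'
python3 - <<'E'
from h import *
c=img('top');s=img('side')
save(s,'s2.png',(300,50,460,230),3)
m=c['frame'][225:335,395:485,::-1]; cv2.imwrite('pics/t2.png',cv2.resize(m,None,fx=5,fy=5,interpolation=cv2.INTER_CUBIC))
E
cd pics; python3 -c "
import cv2,numpy as np
a=cv2.imread('s2.png');b=cv2.imread('t2.png');h=max(a.shape[0],b.shape[0])
f=lambda i:cv2.copyMakeBorder(i,0,h-i.shape[0],0,0,0)
o=np.hstack([f(a)[:,:340],f(b)]);print(o.shape);cv2.imwrite('st2.png',o)"
```

```text
clock: 6.2
position: [0.6088, -0.3213, 0.3811]
ee_rot: [-0.002, 0.995, 0.096, -0.002]
contact_force: [0.2, -1.3, 0.9]
width: 0.0426
gripper_force: 0.0
(550, 790, 3)
```

View pics/st2.png

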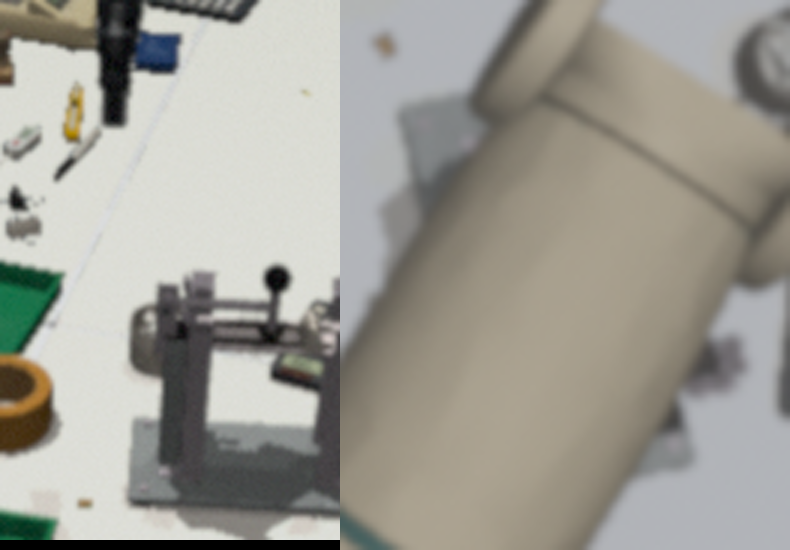

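The side view shows the arm lying closed again (knob at crop (277,278)), so it slipped or fell back. I'll retry, checking partway.

```bash
python3 go.py .466 -.350 .31 11.2;python3 -m creep '[[0.65,-0.1,0,0,0],[0.65,-0.2,0,0.05,0],[0.65,-0.27,0,0.12,0],[0.65,-0.291,0,0.142,0],[0.65,-0.291,0,0.142,0],[0.65,-0.291,0,0.142,0]]' 70;  python3 go.py .466 -.350 .221 11.2
python3 - <<'E'
from h import *
img('top');s=img('side')
for n in('top','side'):
  for l in('knob','clip','hinge'): print(n,l,[(x['centre'],x['confidence']) for x in eyes.place_of(n,l)])
E
```

```text
t 6.3 now [ 0.6116 -0.323   0.3912] yaw 11.0 w 0.042 F [ 0.2 -0.2  0.3]
dx -0.2960 dy -0.0025 dz 0.1625 spin -0.0006  (m: [-0.148 -0.001  0.081])
clock: 6.9
position: [0.4679, -0.3499, 0.3121]
ee_rot: [0.001, 0.995, 0.095, 0.001]
contact_force: [0.0, 0.2, 0.4]
width: 0.0554
gripper_force: 0.0
t 6.9 now [ 0.4679 -0.3499  0.3121] yaw 10.9 w 0.055 F [0.  0.2 0.4]
dx -0.0037 dy -0.0005 dz 0.1822 spin -0.0007  (m: [-0.002 -0.     0.091])
top knob [([458.1, 271.7], 0.6), ([363.8, 205.0], 0.34)]
top clip []
top hinge [([446.8, 240.4], 0.56)]
side knob []
side clip [([404.9, 163.7], 0.62)]
side hinge [([357.2, 150.3], 0.88), ([212.3, 370.4], 0.71), ([404.5, 164.5], 0.62)]
```

```bash
python3 -m creep '[[0.65,-0.002,0,0.08,0],[0.65,-0.002,0,0.14,0],[0.65,-0.002,0,0.182,0],[0.65,-0.002,0,0.182,0],[0,-0.002,0,0.182,0],[0,-0.002,0,0.182,0],[0,-0.002,0,0.182,0],[0,-0.002,0,0.182,0],[0,-0.002,0,0.182,0],[0,-0.002,0,0.182,0]]' 70
python3 -m creep '[[0,0.0056,0,-0.0143,0],[0,0.0112,0,-0.0286,0],[0,0.0188,0,-0.0426,0],[0,0.0264,0,-0.0552,0],[0,0.0356,0,-0.068,0],[0,0.0456,0,-0.0792,0]]'
python3 - <<'E'
from h import *
s=img('side');save(s,'s3.png',(330,80,450,200),5)
E
```

```text
clock: 8.3
position: [0.4674, -0.3512, 0.2222]
ee_rot: [0.002, 0.995, 0.096, 0.002]
contact_force: [-0.0, -2.3, 6.1]
width: 0.0226
gripper_force: 68.6
clock: 8.9
position: [0.4937, -0.3459, 0.2581]
ee_rot: [0.0, 0.995, 0.095, 0.005]
contact_force: [20.5, 3.6, -21.5]
width: 0.0207
gripper_force: 72.0
```

View pics/s3.png

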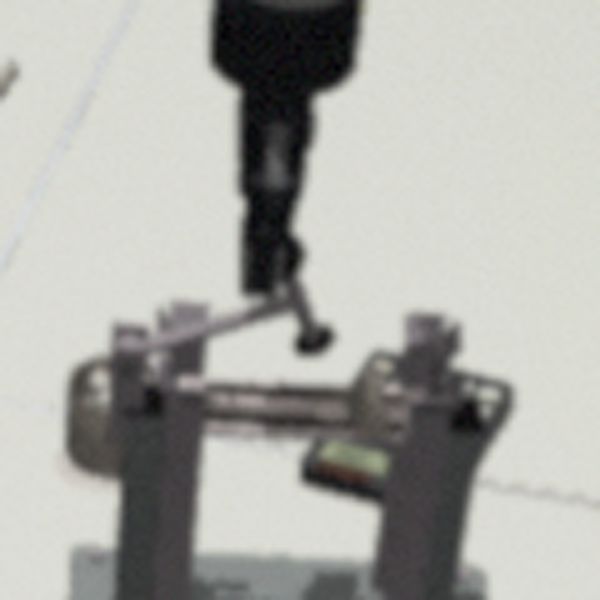

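The side crop shows the bar rising, but the knob (288,250) sits at the fingers' -x edge (fingers at 263). I'm gripping about 9 mm too far +x, so I'll lower it and regrip.

```bash
python3 -m creep '[[0,-0.0192,0,0.024,0],[0,-0.0344,0,0.0506,0],[0,-0.0456,0,0.0792,0],[0.7,-0.0456,0,0.0792,0],[0.7,-0.0456,0,0.0792,0],[0.7,-0.0456,0,0.0792,0],[0.7,-0.064,0,0.0792,0],[0.7,-0.064,0,0.0792,0],[0,-0.064,0,0.0792,0],[0,-0.064,0,0.0792,0]]' 60
python3 -m creep '[[0,0,0,0,0],[0,0,0,0,0],[0,0,0,0,0],[0,0,0,0,0],[0,0,0,0,0]]'
python3 - <<'E'
from h import *
s=img('side');save(s,'s4.png',(330,80,450,200),5)
E
```

```text
clock: 9.95
position: [0.4566, -0.3514, 0.22]
ee_rot: [-0.0, 0.995, 0.095, -0.0]
contact_force: [0.4, -1.0, 0.2]
width: 0.0311
gripper_force: 0.0
clock: 10.45
position: [0.4571, -0.3532, 0.2206]
ee_rot: [0.002, 0.995, 0.096, -0.0]
contact_force: [-2.3, -5.9, 1.5]
width: 0.0228
gripper_force: 58.7
```

View pics/s4.png

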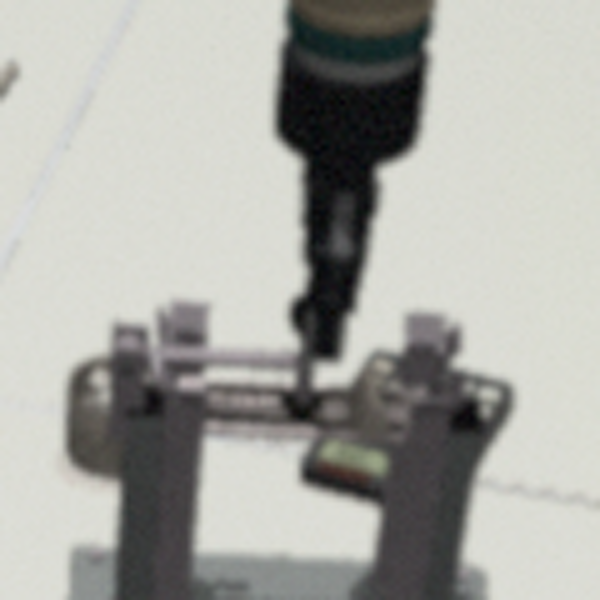

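The ball's edge shows left of the fingers here, which puts the knob centre at x≈0.465. I'll regrip there and lift more slowly.

```bash
python3 -m creep '[[0.7,0,0,0,0],[0.7,0,0,0,0],[0.7,0,0,0,0],[0.7,0.015,0.002,-0.002,0],[0.7,0.015,0.002,-0.002,0],[0,0.015,0.002,-0.002,0],[0,0.015,0.002,-0.002,0],[0,0.015,0.002,-0.002,0],[0,0.015,0.002,-0.002,0],[0,0.015,0.002,-0.002,0]]' 40
python3 -m creep '[[0,0,0,0,0],[0,0,0,0,0],[0,0.0056,0,-0.0143,0],[0,0.0112,0,-0.0286,0],[0,0.0188,0,-0.0426,0],[0,0.0264,0,-0.0552,0],[0,0.0356,0,-0.068,0],[0,0.0456,0,-0.0792,0],[0,0.0456,0,-0.0792,0]]'
python3 - <<'E'
from h import *
s=img('side');save(s,'s5.png',(330,80,450,200),5)
E
```

```text
clock: 11.5
position: [0.465, -0.3517, 0.2214]
ee_rot: [0.001, 0.995, 0.096, 0.0]
contact_force: [1.0, -2.6, 0.6]
width: 0.0236
gripper_force: 39.2
clock: 12.4
position: [0.4882, -0.347, 0.2617]
ee_rot: [0.001, 0.995, 0.096, 0.0]
contact_force: [1.7, -6.0, -3.7]
width: 0.0233
gripper_force: 39.5
```

View pics/s5.png

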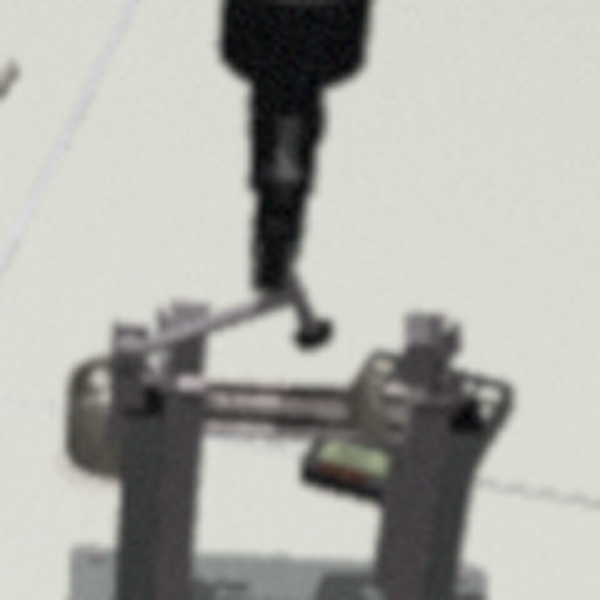

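```bash
python3 -m creep '[[0,0.0113,0,-0.011,0],[0,0.0226,0,-0.021,0],[0,0.035,0,-0.03,0],[0,0.0478,0,-0.0384,0],[0,0.0756,0,-0.0516,0],[0,0.1048,0,-0.0608,0],[0,0.1048,0,-0.0608,0]]'
python3 -m creep '[[0,0.0152,0,-0.0034,0],[0,0.0304,0,-0.0044,0],[0,0.0612,0,-0.0044,0],[0,0.0916,0,0.0002,0],[0,0.1208,0,0.0094,0],[0,0.145,0,0.0206,0],[0,0.145,0,0.0206,0],[0,0.145,0,0.0206,0]]'
python3 - <<'E'
from h import *
s=img('side');save(s,'s6.png',(330,80,450,200),4)
E
```

```text
clock: 13.15
position: [0.5394, -0.3368, 0.2915]
ee_rot: [0.0, 0.995, 0.096, -0.0]
contact_force: [0.2, -5.8, -0.9]
width: 0.0234
gripper_force: 40.2
clock: 13.95
position: [0.6097, -0.321, 0.2796]
ee_rot: [-0.002, 0.995, 0.096, -0.001]
contact_force: [-0.6, 0.1, 0.3]
width: -0.0001
gripper_force: 0.1
```

View pics/s6.png

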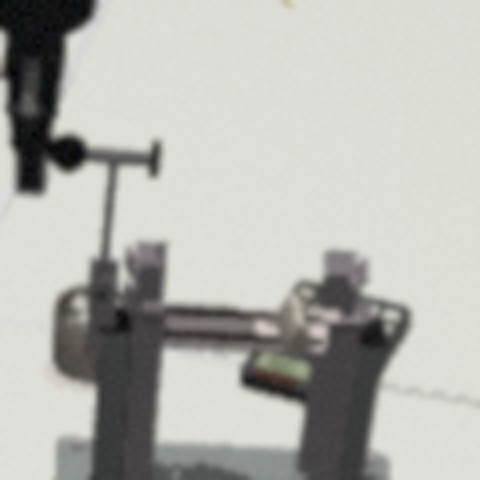

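The knob slipped out on the -x side, but the bar is upright (about 1.55 rad) and leaning on the fingers. If I move away in +x it should fall open.

```bash
python3 -m creep '[[0,0.02,0,0,0],[0,0.04,0,0,0],[0,0.06,0,0,0],[0,0.08,0,0,0],[0,0.08,0,0,0],[0,0.08,0,-0.1,0],[0,0.08,0,-0.15,0],[0,0.08,0,-0.15,0]]'
python3 - <<'E'
from h import *
s=img('side');save(s,'s7.png',(330,80,450,200),4)
E
```

```text
clock: 14.8
position: [0.6502, -0.316, 0.3612]
ee_rot: [0.003, 0.995, 0.096, 0.004]
contact_force: [-0.5, 0.5, 0.7]
width: -0.0001
gripper_force: 0.0
```

View pics/s7.png

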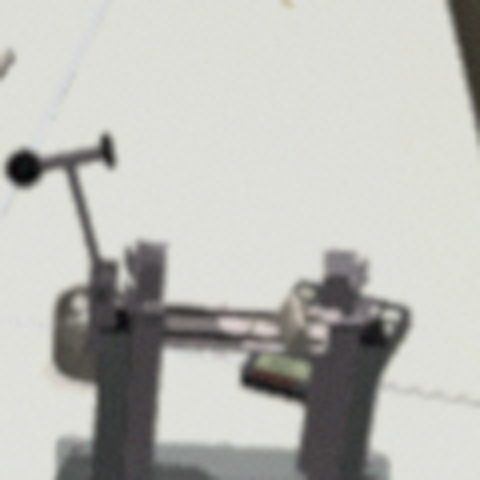

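The side view shows the hold-down arm leaning back, open, with the knob at crop (23,167). I'll clear the arm from the view and refine the magazine and clip numerically.

```bash
python3 go.py .40 .02 .40 11
```

```text
t 14.8 now [ 0.6496 -0.3156  0.3586] yaw 11.0 w 0.000 F [-0.2  0.4 -0.4]
dx -0.3621 dy -0.7541 dz -0.0828 spin -0.0000  (m: [-0.181 -0.377 -0.041])
```

Run:
```python
from h import *
s=manip.get_state()
print(s['qpos'])
```

```text
[-5.48393487e-01  4.82215222e-01  9.12264087e-01 -2.51640693e-04
  1.74217971e+00  8.30553391e-01]
```

```bash
python3 -m creep '[[0.6,0,0,-0.0828,0],[0.6,-0.05,-0.1,-0.0828,0],[0.6,-0.09,-0.19,-0.0828,0],[0.6,-0.13,-0.28,-0.0828,0],[0.6,-0.17,-0.37,-0.0828,0],[0.6,-0.21,-0.46,-0.0828,0],[0.6,-0.25,-0.55,-0.0828,0],[0.6,-0.3,-0.64,-0.0828,0],[0.6,-0.36,-0.75,-0.0828,0],[0.6,-0.3621,-0.7541,-0.0828,0]]' 40
python3 - <<'E'
from h import *
np.set_printoptions(precision=4,suppress=True,linewidth=150)
for n in('top','side'):
    c=img(n); np.save('im_%s.npy'%n,c,allow_pickle=True)
    for l in('knob','hinge','clip','platform','well_mouth','magazine'):
        print(n,l,[(np.round(x['centre'],1).tolist(),round(x['confidence'],2)) for x in eyes.place_of(n,l)][:2])
    for l in ('magazine','clip','platform'):
        for r in eyes.regions_of(n,l)[:1]: print(n,l,r['bbox'],r['mask'].sum(),round(r['confidence'],2))
c=np.load('im_top.npy',allow_pickle=True).item()
g=cv2.cvtColor(c['frame'],cv2.COLOR_RGB2GRAY).astype(float); hsv=cv2.cvtColor(c['frame'],cv2.COLOR_RGB2HSV)
for r in range(240,332,8): print(r,g[r,398:476:2].astype(int))
E
```

```text
clock: 15.85
position: [0.3954, 0.0231, 0.3965]
ee_rot: [-0.001, 0.995, 0.097, -0.001]
contact_force: [0.5, -0.9, 0.3]
width: 0.0514
gripper_force: 0.0
top knob [([450.6, 212.3], 0.52)]
top hinge [([444.7, 239.1], 0.87), ([449.0, 210.3], 0.41)]
top clip [([454.2, 291.5], 0.6)]
top platform [([451.7, 275.4], 0.75)]
top well_mouth [([452.1, 274.3], 0.76), ([450.0, 211.3], 0.55)]
top magazine [([434.9, 281.2], 0.72), ([280.1, 196.0], 0.46)]
top magazine [405.3, 207.9, 477.4, 324.3] 3895 0.67
side knob [([339.2, 119.5], 0.58)]
side hinge [([355.5, 149.3], 0.88)]
side clip []
side platform [([390.8, 160.5], 0.66), ([355.5, 147.3], 0.51)]
side well_mouth [([391.2, 153.2], 0.76)]
side magazine [([387.3, 209.6], 0.81)]
side magazine [332.4, 116.8, 426.0, 220.6] 4532 0.84
side platform [370.7, 156.7, 392.2, 170.0] 222 0.63
240 [183 183 182 182 183 183 182 183 183 183 183 183 183 183 182 178 177 170 157 122  87 101 115 101 119 107 144 179 182 182 180 182 183 183 183 182 181
 172 114]
248 [183 183 183 182 155 135 136 137 135 134 135 129 102  94  98 108  96  83 101 114 114 104  90  73  70  91 10
[... 981 characters left out ...]
69 182 179 172 178 180 142  79  75  91
 110 123]
304 [183 183 183 183 183 183 183 183 182 182 173 128 131 132 129 122  86  74  75  74  74  73  74  99 112 113 110 111 116 113  87  66 113 153 150 163 169
 171 180]
312 [183 183 183 183 183 183 183 183 183 183 183 171 131 139 140 131 103  98 106 105  90  78  74  75  77  77  80  80  80 100 116 127 138 149 179 183 182
 183 183]
320 [183 183 183 183 172 145 159 180 183 183 183 183 165 126 133 130 110 100  98  98  99  98  98  99 102 123 133 136 147 162 172 177 178 181 182 182 182
 182 182]
328 [183 183 183 183 183 183 183 183 182 183 183 183 183 182 182 183 182 183 182 180 174 177 182 182 182 182 182 182 183 182 182 182 182 183 183 182 182
 182 182]
```

```bash
cat > fit2.py <<'E'
from h import *
from scipy.optimize import least_squares
np.set_printoptions(precision=4,suppress=True,linewidth=150)
c=np.load('im_top.npy',allow_pickle=True).item()
g=cv2.cvtColor(c['frame'],cv2.COLOR_RGB2GRAY).astype(float)
def cross(v,th,d): # first index with v<th
    i=np.argmax(v<th); return i-1+(v[i-1]-th)/(v[i-1]-v[i])
L=[(398+cross(g[r,398:440],157,1),r) for r in range(252,318) if r not in range(318,323)]
F=[(u,240+cross(g[240:260,u],158,1)) for u in range(410,419)]
B=[(u,331-cross(g[331:300:-1,u],158,1)) for u in range(427,462,2) if not 436<=u<=446]
for n,P in(('L',L),('F',F),('B',B)):
    P=np.array(P); k=np.polyfit(P[:,1],P[:,0],1) if n=='L' else np.polyfit(P[:,0],P[:,1],1); print(n,k,np.std(P[:,1]-np.polyval(k,P[:,0])) if n!='L' else np.std(P[:,0]-np.polyval(k,P[:,1])))
for z in(0,.014):
  for n,P in(('L',L),('F',F),('B',B)):
    W=np.array([at_z(c,u,v,z)[:2] for u,v in P]); m=np.median(W,0); d=W-W.mean(0); a=np.linalg.svd(d)[2][0]
    a=a*np.sign(a[0] if n=='L' else a[1]); print(z,n,W.mean(0),'dir deg',np.degrees(np.arctan2(a[1],a[0]))-(0 if n=='L' else 90))
def dark(r,lo,hi):
    w=np.clip(175-g[r,lo:hi],0,None); return lo+(w*np.arange(hi-lo)).sum()/w.sum()
A=[];D=[]
for r in range(262,283):
    u0=442+(r-264)*.25; u1=452.3+(r-264)*.25
    a=int(round(u0))-2;A.append((a+np.argmin(g[r,a:a+5]),r)); a=int(round(u1))-2;D.append((a+np.argmin(g[r,a:a+5]),r))
for P in(A,D):
    W=np.array([at_z(c,u,v,.155)[:2] for u,v in P]);k=np.polyfit(W[:,0],W[:,1],1);print('dark line',W.mean(0),np.degrees(np.arctan(k[0])))
s=np.load('im_side.npy',allow_pickle=True).item()
print('knob open',tri(c,(450.6,212.3),s,(339.2,119.5)))
E
python3 fit2.py
```

```text
L [  0.2338 347.7158] 0.1913914165860534
F [ -0.2134 332.4544] 0.08726607944428501
B [ -0.2039 412.8542] 0.4596887901531721
0 L [ 0.4547 -0.2855] dir deg 11.229215320266928
0 F [ 0.5813 -0.2895] dir deg 12.308462595582753
0 B [ 0.3399 -0.3762] dir deg 11.303861736036424
0.014 L [ 0.4535 -0.2826] dir deg 11.229215320266928
0.014 F [ 0.5788 -0.2865] dir deg 12.30846259558264
0.014 B [ 0.3398 -0.3724] dir deg 11.303861736036438
dark line [ 0.4756 -0.3363] 11.807337804316582
dark line [ 0.4757 -0.3653] 11.010998216802985
knob open (array([ 0.6107, -0.3253,  0.2875]), np.float64(0.006091625574834458))
```

```bash
python3 go.py .4329 -.3536 .28 11.3
```

```text
t 16.9 now [0.3995 0.0204 0.3973] yaw 11.0 w 0.051 F [ 0.2 -0.3 -0.4]
dx -0.0770 dy 0.7470 dz 0.2346 spin -0.0009  (m: [-0.038  0.373  0.117])
```

```bash
python3 -m creep '[[0.75,0,0.1,0,0],[0.75,0,0.2,0,0],[0.75,0,0.3,0,0],[0.75,-0.03,0.4,0,0],[0.75,-0.06,0.5,0,0],[0.75,-0.07,0.6,0.04,0],[0.75,-0.077,0.68,0.1,0],[0.75,-0.077,0.747,0.17,0],[0.75,-0.077,0.747,0.2346,-0.0009],[0.75,-0.077,0.747,0.2346,-0.0009]]' 30; python3 go.py .4329 -.3536 .181 11.3
```

```text
clock: 17.85
position: [0.4306, -0.3526, 0.2742]
ee_rot: [-0.005, 0.995, 0.098, -0.004]
contact_force: [-0.7, 0.7, -0.2]
width: 0.0639
gripper_force: 0.0
t 17.9 now [ 0.4306 -0.3526  0.2742] yaw 11.2 w 0.064 F [-0.7  0.7 -0.2]
dx 0.0042 dy 0.0028 dz 0.1864 spin -0.0002  (m: [0.002 0.001 0.093])
```

```bash
python3 -m creep '[[0.75,0,0,0.05,0],[0.75,0,0,0.1,0],[0.75,0,0,0.15,0],[0.75,0,0,0.18,0],[0.75,0,0,0.196,0],[0.75,0,0,0.196,0],[0.75,0,0,0.196,0]]'; python3 -m creep '[[0,0,0,0,0],[0,0,0,0,0],[0,0,0,0,0],[0,0,0,0,0],[0,0,0,0,0],[0,0,0,0,0],[0,0,0,0,0]]' 25
```

```text
clock: 18.55
position: [0.4337, -0.354, 0.1836]
ee_rot: [0.001, 0.995, 0.099, 0.001]
contact_force: [-0.6, -0.6, 1.2]
width: 0.0639
gripper_force: 0.0
clock: 19.25
position: [0.4329, -0.3537, 0.1819]
ee_rot: [0.0, 0.995, 0.099, -0.0]
contact_force: [0.3, -1.0, 0.6]
width: 0.0395
gripper_force: 25.4
```

```bash
python3 -m creep '[[0,0,0,-0.06,0],[0,0,0,-0.14,0],[0,0,0,-0.22,0],[0,0,0,-0.3,0],[0,0,0,-0.3,0]]'; python3 go.py .675 -.14 .2 0
```

```text
clock: 19.75
position: [0.4347, -0.3554, 0.3382]
ee_rot: [0.005, 0.995, 0.099, 0.004]
contact_force: [0.9, -0.1, -0.0]
width: 0.0389
gripper_force: 25.4
t 19.8 now [ 0.4347 -0.3554  0.3382] yaw 11.3 w 0.039 F [ 0.9 -0.1 -0. ]
dx 0.5559 dy -0.3281 dz 0.2763 spin 0.0314  (m: [ 0.278 -0.164  0.138])
```

```bash
python3 -m creep '[[0,0.02,-0.1,0,0],[0,0.08,-0.19,0,0.01],[0,0.15,-0.27,0,0.02],[0,0.24,-0.328,0,0.0314],[0,0.33,-0.328,0.04,0.0314],[0,0.42,-0.328,0.1,0.0314],[0,0.5,-0.328,0.16,0.0314],[0,0.556,-0.328,0.22,0.0314],[0,0.556,-0.328,0.28,0.0314],[0,0.556,-0.328,0.28,0.0314]]'; python3 go.py .675 -.14 .025 0
python3 - <<'E'
from h import *
for n in('top','side'):
    c=img(n)
    for l in('clip','clip_tray'):
        print(n,l,[(np.round(x['centre'],1).tolist(),round(x['confidence'],2)) for x in eyes.place_of(n,l)][:3],[(r['bbox'],round(r['confidence'],2)) for r in eyes.regions_of(n,l)][:3])
E
```

```text
clock: 20.75
position: [0.6704, -0.1366, 0.1844]
ee_rot: [-0.002, 1.0, 0.001, -0.007]
contact_force: [-0.7, -0.6, -0.8]
width: 0.0392
gripper_force: 25.4
t 20.8 now [ 0.6704 -0.1366  0.1844] yaw 0.1 w 0.039 F [-0.7 -0.6 -0.8]
dx 0.0092 dy 0.0068 dz 0.3189 spin 0.0002  (m: [0.005 0.003 0.159])
top clip [([371.2, 205.9], 0.57)] []
top clip_tray [([365.1, 203.8], 0.87)] [([345.1, 176.1, 386.7, 225.3], 0.65)]
side clip [([293.3, 191.3], 0.51)] [([294.8, 182.6, 305.1, 193.2], 0.58)]
side clip_tray [([283.4, 240.5], 0.76), ([355.5, 150.5], 0.63), ([311.2, 390.0], 0.45)] [([247.1, 213.0, 319.1, 253.7], 0.98)]
```

```bash
python3 -m creep '[[0,0,0,0.1,0],[0,0,0,0.2,0],[0,0,0,0.28,0],[0,0,0,0.32,0],[0,0,0,0.335,0],[0,0,0,0.335,0],[0,0,0,0.335,0]]'; python3 go.py .675 -.14 .025 0
```

```text
clock: 21.95
position: [0.6747, -0.1387, 0.0262]
ee_rot: [0.001, 1.0, 0.0, 0.002]
contact_force: [-0.3, 0.1, 0.0]
width: 0.0392
gripper_force: 25.4
t 21.9 now [ 0.6747 -0.1387  0.0262] yaw 0.0 w 0.039 F [-0.3  0.1  0. ]
dx 0.0007 dy 0.0025 dz 0.0023 spin 0.0000  (m: [0.    0.001 0.001])
```

Release, then retreat towards carton R and re-measure both cartons.

```bash
python3 -m creep '[[0,0,0,0.006,0],[0.65,0,0,0.006,0],[0.65,0,0,0.006,0],[0.65,0,0,0.006,0],[0.65,0,0,-0.08,0],[0.65,0,0,-0.18,0],[0.65,0,0,-0.28,0],[0.65,0,0,-0.38,0],[0.9,-0.1,0,-0.48,0],[0.9,-0.2,0,-0.54,0]]'
cat > cart.py <<'E'
from h import *
np.set_printoptions(precision=4,suppress=True,linewidth=150)
c=img('top')
f=c['frame'][...,::-1];hsv=cv2.cvtColor(f,cv2.COLOR_BGR2HSV)
m=cv2.inRange(hsv,(5,90,60),(22,255,255)); m[:235]=0; m[335:]=0; m[:,:165]=0; m[:,400:]=0
import sys
for cn in cv2.findContours(m,0,1)[0]:
    if cv2.contourArea(cn)<60: continue
    (u,v),(a,b),_=cv2.minAreaRect(cn); x,y,w,h=cv2.boundingRect(cn)
    # subpixel: soft weights
    z=float(sys.argv[1]) if len(sys.argv)>1 else .14
    B=cv2.boxPoints(cv2.minAreaRect(cn)); P=np.array([at_z(c,*q,z)[:2] for q in B]); e=P[1]-P[0];k=P[2]-P[1]
    if np.linalg.norm(e)<np.linalg.norm(k): e,k=k,e
    M=cv2.moments(cn); 
    print('area',cv2.contourArea(cn),'px',(round(u,1),round(v,1)),'centre',at_z(c,M['m10']/M['m00'],M['m01']/M['m00'],z)[:2],'len %.3f wid %.3f long yaw %.1f'%(np.linalg.norm(e),np.linalg.norm(k),np.degrees(np.arctan2(e[1],e[0]))%180))
for l in sys.argv[2:]:
    print(l,[(np.round(x['centre'],1).tolist(),round(x['confidence'],2)) for x in eyes.place_of('top',l)][:5])
E
python3 cart.py .14 clip carton_a; python3 -c "
from h import *
s=img('side');print([(np.round(x['centre'],1).tolist(),round(x['confidence'],2)) for x in eyes.place_of('side','clip')],[(r['bbox'],round(r['confidence'],2)) for r in eyes.regions_of('side','clip')])
print(proj(s,[[.675,-.14,.01]]),proj(img('top'),[[.675,-.14,.01]]))"
```

```text
clock: 22.95
position: [0.5976, -0.1386, 0.2809]
ee_rot: [0.001, 1.0, 0.001, 0.002]
contact_force: [-0.4, -0.9, 0.6]
width: 0.0773
gripper_force: 0.0
area 160.0 px (215.7, 262.0) centre [0.5035 0.3017] len 0.056 wid 0.027 long yaw 106.5
area 145.5 px (285.5, 256.5) centre [0.5201 0.1053] len 0.054 wid 0.026 long yaw 90.2
clip [([452.7, 274.4], 0.54)]
carton_a [([226.0, 268.8], 0.95), ([205.1, 302.3], 0.85), ([288.5, 265.1], 0.64), ([255.9, 287.8], 0.6)]
[([295.5, 240.2], 0.49)] [([316.1, 269.2, 336.7, 329.6], 0.4)]
[[295.85150369 237.59416457]] [[366.38069367 214.18739068]]
```

```bash
python3 go.py .5205 .1053 .24 94
```

```text
t 23.3 now [ 0.5971 -0.1382  0.2767] yaw 0.0 w 0.077 F [ 0.6 -0.3 -0.6]
dx -0.1531 dy -0.4870 dz 0.0733 spin -0.2610  (m: [-0.077 -0.243  0.037])
```

```bash
python3 -m creep '[[1,-0.03,-0.09,0,-0.0235],[1,-0.06,-0.18,0,-0.047],[1,-0.1,-0.27,0,-0.07],[1,-0.13,-0.36,0,-0.094],[1,-0.153,-0.44,0,-0.117],[1,-0.153,-0.487,0,-0.14],[1,-0.153,-0.487,0.03,-0.164],[1,-0.153,-0.487,0.06,-0.187],[1,-0.153,-0.487,0.073,-0.21],[1,-0.153,-0.487,0.073,-0.235]]' 30;python3 -m creep '[[1,0,0,0,-0.0235],[1,0,0,0,-0.026],[1,0,0,0,-0.026],[1,0,0,0,-0.026]]'; python3 go.py .5205 .1053 .112 94
```

```text
clock: 24.3
position: [0.5198, 0.1056, 0.2385]
ee_rot: [-0.002, 0.74, 0.673, -0.002]
contact_force: [-0.4, 0.0, 0.3]
width: 0.0854
gripper_force: 0.0
clock: 24.7
position: [0.5205, 0.1053, 0.241]
ee_rot: [-0.0, 0.685, 0.728, -0.0]
contact_force: [-0.7, -0.3, 0.4]
width: 0.0854
gripper_force: 0.0
t 24.7 now [0.5205 0.1053 0.241 ] yaw 93.5 w 0.085 F [-0.7 -0.3  0.4]
dx 0.0000 dy 0.0000 dz 0.2581 spin -0.0015  (m: [0.    0.    0.129])
```

```bash
python3 -m creep '[[1,0,0,0.09,0],[1,0,0,0.17,0],[1,0,0,0.23,0],[1,0,0,0.256,0],[1,0,0,0.256,0],[0,0,0,0.256,0],[0,0,0,0.256,0],[0,0,0,0.256,0],[0,0,0,0.256,0],[0,0,0,0.256,0]]' 40; python3 -m creep '[[0,0,0,0,0],[0,0,0,0,0],[0,0,0,-0.02,0],[0,0,0,-0.05,0],[0,0,0,-0.08,0],[0,0,0,-0.08,0]]';python3 go.py .41 -.02 .155 90
```

```text
clock: 25.7
position: [0.5206, 0.1052, 0.1143]
ee_rot: [0.0, 0.685, 0.729, 0.0]
contact_force: [0.3, -0.5, 0.5]
width: 0.0125
gripper_force: 0.0
clock: 26.3
position: [0.522, 0.1053, 0.1562]
ee_rot: [0.002, 0.685, 0.729, 0.002]
contact_force: [0.1, -0.1, 0.4]
width: -0.0001
gripper_force: 0.0
t 26.3 now [0.522  0.1053 0.1562] yaw 93.6 w -0.000 F [ 0.1 -0.1  0.4]
dx -0.2363 dy -0.2392 dz 0.0024 spin 0.0099  (m: [-0.118 -0.12   0.001])
```

Nothing was between the jaws, so the carton may have been knocked aside. I'll back off and look.

```bash
python3 -m creep '[[0,0,0,-0.06,0],[0,0,0,-0.12,0],[1,-0.1,-0.1,-0.2,0],[1,-0.2,-0.1,-0.25,0],[1,-0.3,-0.15,-0.25,0],[1,-0.4,-0.2,-0.25,0],[1,-0.5,-0.2,-0.25,0],[1,-0.5,-0.2,-0.25,0]]'
python3 cart.py .14 carton_a
python3 - <<'E'
from h import *
a=img('top')
s=img('side')
A=cv2.resize(a['frame'][180:330,160:320,::-1],None,fx=2.5,fy=2.5,interpolation=cv2.INTER_CUBIC)
B=cv2.resize(s['frame'][250:450,280:400,::-1],None,fx=1.875,fy=1.875,interpolation=cv2.INTER_CUBIC)
cv2.imwrite('pics/v13.png',np.hstack([A,B[:375]]))
print([(np.round(x['centre'],1).tolist(),round(x['confidence'],2)) for x in eyes.place_of('side','carton_a')])
E
```

```text
clock: 27.1
position: [0.435, -0.1528, 0.2789]
ee_rot: [0.001, 0.685, 0.728, -0.0]
contact_force: [0.9, 0.4, -0.3]
width: 0.0844
gripper_force: 0.0
area 712.0 px (314.4, 292.9) centre [0.4181 0.0228] len 0.122 wid 0.049 long yaw 57.3
area 158.0 px (215.5, 262.0) centre [0.5035 0.302 ] len 0.055 wid 0.027 long yaw 107.3
carton_a [([295.2, 281.6], 0.9), ([257.6, 288.2], 0.86), ([204.5, 297.6], 0.66), ([223.3, 268.3], 0.59)]
[([347.1, 423.5], 0.85), ([353.7, 310.8], 0.63), ([347.7, 357.6], 0.62), ([390.7, 154.2], 0.62), ([311.0, 391.4], 0.57)]
```

```bash
python3 -m creep '[[1,-0.1,0,0,0],[1,-0.2,0,0,0],[1,-0.3,0,0,0],[1,-0.3,0,0,0]]'; python3 cart.py .03
python3 - <<'E'
from h import *
a=img('top')
s=img('side')
A=cv2.resize(a['frame'][235:345,190:350,::-1],None,fx=3.2,fy=3.2,interpolation=cv2.INTER_CUBIC)
B=cv2.resize(s['frame'][250:450,280:420,::-1],None,fx=1.76,fy=1.76,interpolation=cv2.INTER_CUBIC)
print(A.shape,B.shape)
cv2.imwrite('pics/v13.png',np.hstack([A,B[:352]]))
E
```

```text
clock: 27.75
position: [0.4466, -0.3044, 0.2778]
ee_rot: [0.001, 0.686, 0.728, -0.001]
contact_force: [-0.1, 1.4, -0.3]
width: 0.0858
gripper_force: 0.0
area 704.5 px (314.5, 292.8) centre [0.4258 0.023 ] len 0.132 wid 0.052 long yaw 57.2
area 159.0 px (215.4, 262.1) centre [0.5183 0.3256] len 0.061 wid 0.029 long yaw 107.3
(352, 512, 3) (352, 246, 3)
```

View pics/v13.png

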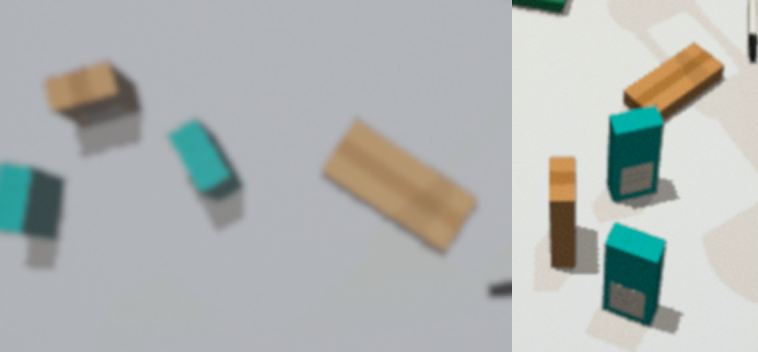

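The carton R now lies flat on its broad face, in the top crop centred at (400,187) (px ≈(314,293)), with yaw about 57°. It was evidently knocked over. L still stands at crop (85,88). I'll grasp the lying one across its 60 mm.

```bash
python3 go.py .4258 .023 .15 57.2
```

```text
t 27.9 now [ 0.4457 -0.2985  0.2782] yaw 93.6 w 0.086 F [-0.4  0.4  0.1]
dx 0.6441 dy 0.0012 dz 0.2563 spin 0.1012  (m: [0.322 0.001 0.128])
```

```bash
python3 -m creep '[[1,0.09,0,0,0.02],[1,0.18,0,0,0.04],[1,0.27,0,0,0.06],[1,0.36,0,0,0.08],[1,0.45,0,0.04,0.1012],[1,0.54,0,0.1,0.1012],[1,0.62,0,0.16,0.1012],[1,0.6441,0,0.22,0.1012],[1,0.6441,0,0.2563,0.1012],[1,0.6441,0,0.2563,0.1012]]'; python3 -m creep '[[1,0,0,0,0],[1,0,0,0,0],[1,0,0,0,0]]';python3 go.py .4258 .023 .019 57.2;python3 cart.py .03
```

```text
clock: 28.9
position: [0.4218, 0.0239, 0.1486]
ee_rot: [-0.002, 0.877, 0.48, -0.002]
contact_force: [-0.9, 0.3, 0.3]
width: 0.0851
gripper_force: 0.0
clock: 29.2
position: [0.4263, 0.0209, 0.1518]
ee_rot: [0.001, 0.878, 0.478, 0.001]
contact_force: [0.2, -0.2, 0.3]
width: 0.0855
gripper_force: 0.0
t 29.2 now [0.4263 0.0209 0.1518] yaw 57.1 w 0.085 F [ 0.2 -0.2  0.3]
dx 0.0030 dy -0.0030 dz 0.2656 spin -0.0003  (m: [ 0.001 -0.001  0.133])
area 109.0 px (324.8, 302.2) centre [ 0.3929 -0.0088] len 0.049 wid 0.035 long yaw 55.3
area 159.0 px (215.5, 262.1) centre [0.5183 0.3254] len 0.060 wid 0.029 long yaw 106.5
```

```bash
python3 -m creep '[[1,0.002,-0.003,0.08,0],[1,0.002,-0.003,0.16,0],[1,0.002,-0.003,0.23,0],[1,0.002,-0.003,0.265,0],[1,0.002,-0.003,0.265,0],[0,0.002,-0.003,0.265,0],[0,0.002,-0.003,0.265,0],[0,0.002,-0.003,0.265,0],[0,0.002,-0.003,0.265,0],[0,0.002,-0.003,0.265,0]]' 50; python3 -m creep '[[0,0,0,0,0],[0,0,0,-0.08,0],[0,0,0,-0.17,0],[0,0,0,-0.26,0],[0,0,0,-0.35,0],[0,0,0,-0.45,0],[0,0,0,-0.5,0],[0,0,0,-0.5,0]]';python3 go.py .4641 -.3514 .28 11.3
```

```text
clock: 30.25
position: [0.4264, 0.0225, 0.0197]
ee_rot: [0.001, 0.878, 0.478, 0.002]
contact_force: [0.6, -1.7, 7.8]
width: 0.059
gripper_force: 55.0
clock: 31.05
position: [0.4267, 0.0227, 0.2727]
ee_rot: [0.003, 0.878, 0.478, 0.004]
contact_force: [-0.4, 1.0, -2.1]
width: 0.0588
gripper_force: 56.2
t 31.1 now [0.4267 0.0227 0.2727] yaw 57.1 w 0.059 F [-0.4  1.  -2.1]
dx -0.5879 dy 0.4688 dz -0.0147 spin 0.1273  (m: [-0.294  0.234 -0.007])
```

```bash
cat > hand.py <<'E'
from h import *
np.set_printoptions(precision=4,suppress=True,linewidth=150)
import sys
s=manip.get_state();p=np.array(s['position']);q=s['ee_rot'];y=2*np.arctan2(q[2],q[1])
ex=np.array([np.cos(y),np.sin(y)]);ey=np.array([np.sin(y),-np.cos(y)])
print(p,np.degrees(y),s['width'],s['contact_force'])
top=p[2]+.011
for n in('top','side'):
    c=img(n);hsv=cv2.cvtColor(c['frame'],cv2.COLOR_RGB2HSV)
    m=cv2.inRange(hsv,(5,90,40),(22,255,255))
    C=np.array([[a,b] for a in(-.1,.1) for b in(-.05,.05)])
    W=np.array([[*(p[:2]+a*ex+b*ey),top-d] for a,b in C for d in(0,.03)]); P=proj(c,W)
    k=np.zeros_like(m);cv2.fillConvexPoly(k,cv2.convexHull(P.astype(np.int32)),255);m&=k
    v,u=np.nonzero(m)
    if len(u)<10: print(n,'none');continue
    X=np.array([at_z(c,a,b,top)[:2]-p[:2] for a,b in zip(u,v)]);A=X@ex;B=X@ey
    print(n,len(u),'x',np.percentile(A,[0,1,99,100]),'y',np.percentile(B,[0,1,99,100]))
    for lo,hi in((-.09,-.03),(.03,.09)):
        t=(A>lo)&(A<hi)
        if t.sum()>5: print('  end',t.sum(),A[t].min(),A[t].max(),'y',B[t].mean())
E
python3 hand.py
```

```text
[0.4267 0.0227 0.2727] 57.142425402279585 0.05881289574737485 [-0.4235  1.0092 -2.1465]
top 117 x [-0.0625 -0.0619 -0.024  -0.0216] y [-0.0274 -0.0267 -0.0001  0.0007]
  end 108 -0.06254756158983402 -0.03048862741111567 y -0.016103848431224883
side 1250 x [-0.0658 -0.0575  0.09    0.0919] y [-0.0513 -0.049   0.0271  0.0289]
  end 97 -0.06579545188922128 -0.03028211309153849 y -0.013650912590323151
  end 680 0.030024290468802613 0.08998860905749219 y -0.013865615413220614
```

```bash
python3 -m creep '[[0,-0.05,0.04,-0.0147,0.014],[0,-0.12,0.1,-0.0147,0.028],[0,-0.19,0.15,-0.0147,0.042],[0,-0.26,0.2,-0.0147,0.056],[0,-0.33,0.26,-0.0147,0.07],[0,-0.4,0.32,-0.0147,0.085],[0,-0.46,0.37,-0.0147,0.1],[0,-0.52,0.42,-0.0147,0.115],[0,-0.56,0.45,-0.0147,0.1273],[0,-0.5879,0.4688,-0.0147,0.1273]]'; python3 -m creep '[[0,0,0,0,0],[0,0,0,0,0],[0,0,0,0,0]]'
cat > hand2.py <<'E'
from h import *
from scipy.optimize import least_squares
np.set_printoptions(precision=4,suppress=True,linewidth=150)
s=manip.get_state();p=np.array(s['position']);q=s['ee_rot'];y=2*np.arctan2(q[2],q[1])
ex=np.array([np.cos(y),np.sin(y),0]);ey=np.array([np.sin(y),-np.cos(y),0])
print(p,np.degrees(y),s['width'],s['contact_force'])
for n in('side','top'):
    c=img(n);hsv=cv2.cvtColor(c['frame'],cv2.COLOR_RGB2HSV)
    m=cv2.inRange(hsv,(5,80,35),(24,255,255))
    o=p+np.array([0,0,-.004])
    box=lambda d,e=0:proj(c,np.array([o+(d+a)*ex+b*ey+[0,0,h] for a in(-.07-e,.07+e) for b in(-.03-e,.03+e) for h in(-.015-e,.015+e)]))
    k=np.zeros_like(m);cv2.fillConvexPoly(k,cv2.convexHull(box(0,.015).astype(np.int32)),255);m&=k
    nn,lab,st,_=cv2.connectedComponentsWithStats(m)
    v,u=np.nonzero(m)
    if len(u)<10: print(n,len(u));continue
    print(n,len(u),'mask u',u.min()-.5,u.max()+.5,'v',v.min()-.5,v.max()+.5)
    for d in(-.006,-.003,0,.003,.006):
        P=box(d);print('  d',d,'u',P[:,0].min(),P[:,0].max(),'v',P[:,1].min(),P[:,1].max())
E
python3 hand2.py
```

```text
clock: 32.15
position: [0.461, -0.3525, 0.2723]
ee_rot: [-0.002, 0.995, 0.098, -0.002]
contact_force: [-0.2, 1.1, -1.9]
width: 0.0588
gripper_force: 56.1
clock: 32.45
position: [0.4618, -0.3495, 0.2751]
ee_rot: [-0.001, 0.995, 0.099, -0.0]
contact_force: [-0.1, 1.0, -1.6]
width: 0.0591
gripper_force: 56.1
[ 0.4618 -0.3495  0.2751] 11.406542372702903 0.05905572690795685 [-0.0795  0.9595 -1.6352]
side 876 mask u 368.5 421.5 v 117.5 139.5
  d -0.006 u 370.0888419426625 425.36828071794 v 116.47799245617962 140.8701564779128
  d -0.003 u 368.9427659147788 424.1960610691649 v 116.42592913705718 140.8130630425398
  d 0 u 367.7969188403197 423.0240313659349 v 116.37390981289658 140.7560084052398
  d 0.003 u 366.6513016119485 421.85219260788915 v 116.32193449839069 140.69899259005558
  d 0.006 u 365.50591512100084 420.6805457931792 v 116.27000320819259 140.64201562097838
top 756 mask u 443.5 479.5 v 243.5 301.5
  d -0.006 u 442.24000730228227 482.66236804097184 v 244.52672405849233 304.4970402014278
  d -0.003 u 441.95761926592024 482.3486622355989 v 243.38195579826083 303.3256497687834
  d 0 u 441.67548072214373 482.0352426189331 v 242.23824335707383 302.155330941904
  d 0.003 u 441.3935913778707 481.7221088473067 v 241.09558543253345 300.9860824192099
  d 0.006 u 441.11195094039965 481.4092605774947 v 239.95398072405789 299.8179029008749
```

```bash
python3 go.py .4641 -.3514 .182 11.3; python3 -m creep '[[0,0.003,0.004,0.03,0],[0,0.003,0.004,0.06,0],[0,0.003,0.004,0.085,0],[0,0.003,0.004,0.105,0],[0,0.003,0.004,0.12,0],[0,0.003,0.004,0.12,0]]'; python3 go.py .4641 -.3514 .182 11.3
```

```text
t 32.5 now [ 0.462  -0.3498  0.2756] yaw 11.4 w 0.059 F [-0.5  0.  -1.8]
dx 0.0035 dy 0.0040 dz 0.1873 spin 0.0003  (m: [0.002 0.002 0.094])
clock: 33.15
position: [0.4634, -0.3524, 0.2144]
ee_rot: [-0.001, 0.995, 0.099, -0.001]
contact_force: [0.3, -0.8, -1.9]
width: 0.0586
gripper_force: 56.1
t 33.1 now [ 0.4634 -0.3524  0.2144] yaw 11.3 w 0.059 F [ 0.3 -0.8 -1.9]
dx 0.0017 dy -0.0016 dz 0.0647 spin 0.0000  (m: [ 0.001 -0.001  0.032])
```

```bash
python3 -m creep '[[0,0,0,0.015,0],[0,0,0,0.03,0],[0,0,0,0.045,0],[0,0,0,0.06,0],[0,0,0,0.072,0],[0,0,0,0.072,0]]'; python3 go.py .4641 -.3514 .182 11.3
```

```text
clock: 33.75
position: [0.4635, -0.3526, 0.1784]
ee_rot: [-0.001, 0.995, 0.098, -0.001]
contact_force: [-0.9, 1.1, -0.7]
width: 0.0592
gripper_force: 56.2
t 33.8 now [ 0.4635 -0.3526  0.1784] yaw 11.3 w 0.059 F [-0.9  1.1 -0.7]
dx 0.0017 dy -0.0022 dz -0.0072 spin 0.0000  (m: [ 0.001 -0.001 -0.004])
```

```bash
python3 -m creep '[[0.85,0,0,0,0],[0.85,0,0,0,0],[0.85,0,0,0,0],[0.85,0,0,0,0],[0.85,0,0,-0.06,0],[0.85,0,0,-0.14,0],[0.85,0,0,-0.24,0],[0.85,0,0,-0.34,0],[0.85,0,-0.05,-0.4,0],[0.85,0,-0.1,-0.4,0]]'; python3 go.py .5035 .302 .30 106.7
```

```text
clock: 34.75
position: [0.4555, -0.3051, 0.385]
ee_rot: [0.004, 0.995, 0.098, 0.004]
contact_force: [0.1, -0.9, -0.0]
width: 0.0728
gripper_force: 0.0
t 34.8 now [ 0.4555 -0.3051  0.385 ] yaw 11.2 w 0.073 F [ 0.1 -0.9 -0. ]
dx 0.3310 dy -1.1721 dz 0.1700 spin -0.2651  (m: [ 0.166 -0.586  0.085])
```

```bash
python3 -m creep '[[1,0,-0.1,0,-0.02],[1,0.02,-0.2,0,-0.04],[1,0.04,-0.3,0,-0.06],[1,0.06,-0.4,0,-0.08],[1,0.09,-0.5,0,-0.1],[1,0.12,-0.6,0,-0.12],[1,0.15,-0.7,0,-0.14],[1,0.18,-0.8,0,-0.16],[1,0.21,-0.9,0,-0.18],[1,0.24,-0.98,0,-0.2]]' 40
python3 - <<'E'
from h import *
for n in('top','side'):
    c=img(n);hsv=cv2.cvtColor(c['frame'],cv2.COLOR_RGB2HSV);m=cv2.inRange(hsv,(5,80,35),(24,255,255))
    M=np.array([.4641,-.3514]);y=np.radians(11.3);ex=np.array([np.cos(y),np.sin(y)]);ey=np.array([-ex[1],ex[0]])
    zt=.173
    P=proj(c,np.array([[*(M+a*ex+b*ey),h] for a in(-.085,.085) for b in(-.045,.045) for h in(.14,.18)]))
    k=np.zeros_like(m);cv2.fillConvexPoly(k,cv2.convexHull(P.astype(np.int32)),255);m&=k
    v,u=np.nonzero(m);print(n,len(u),u.min(),u.max(),v.min(),v.max())
    X=np.array([at_z(c,a,b,zt)[:2]-M for a,b in zip(u,v)])
    print(np.percentile(X@ex,[1,99]),np.percentile(X@ey,[1,99]))
    print([(np.round(x['centre'],1).tolist(),round(x['confidence'],2)) for x in eyes.place_of(n,'knob')])
E
python3 cart.py .14;python3 go.py .5035 .302 .24 106.7
```

```text
clock: 35.75
position: [0.4742, 0.1956, 0.38]
ee_rot: [0.0, 0.745, 0.667, 0.0]
contact_force: [1.6, -0.4, -0.2]
width: 0.0854
gripper_force: 0.0
top 1117 435 468 250 302
[-0.06958799  0.06801288] [-0.02720981  0.03250468]
[([451.1, 209.0], 0.68)]
side 916 365 416 151 175
[-0.0676046   0.06825908] [-0.03358969  0.06652406]
[]
t 36.0 now [0.4745 0.1932 0.3793] yaw 83.3 w 0.085 F [ 0.2 -0.5 -0.6]
dx 0.2229 dy 0.0323 dz 0.2787 spin -0.0650  (m: [0.111 0.016 0.139])
```

```bash
python3 -m creep '[[1,0.09,0.01,0,-0.02],[1,0.18,0.025,0.03,-0.04],[1,0.2229,0.0323,0.1,-0.06],[1,0.2229,0.0323,0.19,-0.065],[1,0.2229,0.0323,0.26,-0.065],[1,0.2229,0.0323,0.2787,-0.065],[1,0.2229,0.0323,0.2787,-0.065],[1,0.2229,0.0323,0.2787,-0.065]]';python3 go.py .5035 .302 .113 106.7
python3 - <<'E'
from h import *
# check: side-camera brown mask of L vs prediction
c=img('side');hsv=cv2.cvtColor(c['frame'],cv2.COLOR_RGB2HSV);m=cv2.inRange(hsv,(5,80,35),(24,255,255))[320:420,280:340]
v,u=np.nonzero(m);print(len(u),u.min()+280,u.max()+280,v.min()+320,v.max()+320)
y=np.radians(16.7);ex=np.array([np.cos(y),np.sin(y)]);ey=np.array([-ex[1],ex[0]])
P=proj(c,np.array([[*(np.array([.5035,.302])+a*ex+b*ey),h] for a in(-.015,.015) for b in(-.03,.03) for h in(0,.14)]))
print(P.min(0),P.max(0))
E
```

```text
clock: 36.8
position: [0.5052, 0.3017, 0.2423]
ee_rot: [0.001, 0.598, 0.802, 0.002]
contact_force: [-0.7, 0.2, 0.8]
width: 0.0852
gripper_force: 0.0
t 36.8 now [0.5052 0.3017 0.2423] yaw 106.6 w 0.085 F [-0.7  0.2  0.8]
dx 0.0015 dy -0.0032 dz 0.2585 spin -0.0003  (m: [ 0.001 -0.002  0.129])
841 301 315 339 401
[301.5006938  338.32327943] [317.02964854 402.07002356]
```

Carton L is exactly where predicted. I'll descend and grip.

```bash
python3 -m creep '[[1,0,-0.002,0.09,0],[1,0,-0.002,0.17,0],[1,0,-0.002,0.23,0],[1,0,-0.002,0.256,0],[1,0,-0.002,0.256,0],[0,0,-0.002,0.256,0],[0,0,-0.002,0.256,0],[0,0,-0.002,0.256,0],[0,0,-0.002,0.256,0],[0,0,-0.002,0.256,0]]' 40; python3 -m creep '[[0,0,0,0,0],[0,0,0,0,0],[0,0,0,-0.03,0],[0,0,0,-0.08,0],[0,0,0,-0.16,0],[0,0,0,-0.2,0],[0,0,0,-0.2,0]]';python3 go.py .42 -.03 .22 90
```

```text
clock: 37.85
position: [0.5038, 0.3025, 0.1134]
ee_rot: [0.001, 0.597, 0.802, 0.001]
contact_force: [0.8, -0.5, 4.1]
width: 0.0298
gripper_force: 40.6
clock: 38.55
position: [0.5042, 0.3027, 0.2149]
ee_rot: [0.001, 0.597, 0.802, 0.003]
contact_force: [0.8, 0.7, -2.6]
width: 0.0296
gripper_force: 40.3
t 38.5 now [0.5042 0.3027 0.2149] yaw 106.7 w 0.030 F [ 0.8  0.7 -2.6]
dx -0.5890 dy -0.3526 dz -0.0103 spin 0.0464  (m: [-0.294 -0.176 -0.005])
```

```bash
python3 -m creep '[[0,0,0,-0.08,0],[0,0,0,-0.15,0],[0,-0.08,-0.04,-0.15,0.01],[0,-0.16,-0.09,-0.15,0.02],[0,-0.24,-0.14,-0.15,0.03],[0,-0.32,-0.19,-0.15,0.0464],[0,-0.4,-0.24,-0.15,0.0464],[0,-0.48,-0.29,-0.15,0.0464],[0,-0.55,-0.33,-0.15,0.0464],[0,-0.589,-0.3526,-0.15,0.0464]]';python3 -m creep '[[0,0,0,0.08,0],[0,0,0,0.15,0],[0,0,0,0.2,0],[0,0,0,0.24,0],[0,0,0,0.26,0],[0,0,0,0.26,0]]'; python3 go.py .42 -.03 .1135 90
```

```text
clock: 39.55
position: [0.4163, -0.033, 0.285]
ee_rot: [-0.001, 0.708, 0.706, -0.002]
contact_force: [-0.1, -0.4, -1.2]
width: 0.0297
gripper_force: 40.9
clock: 40.15
position: [0.4166, -0.0303, 0.1548]
ee_rot: [-0.002, 0.707, 0.707, -0.002]
contact_force: [-0.7, -0.3, -2.0]
width: 0.0295
gripper_force: 40.9
t 40.1 now [ 0.4166 -0.0303  0.1548] yaw 90.0 w 0.029 F [-0.7 -0.3 -2. ]
dx 0.0005 dy 0.0068 dz 0.0827 spin 0.0000  (m: [0.    0.003 0.041])
```

```bash
python3 -m creep '[[0,0,0,0.03,0],[0,0,0,0.055,0],[0,0,0,0.072,0],[0,0,0,0.081,0],[0,0,0,0.081,0],[1,0,0,0.081,0],[1,0,0,0.081,0],[1,0,0,0.081,0],[1,0,0,0.081,0],[1,0,0,0.081,0]]'
python3 -m creep '[[1,0,0.02,0,0],[1,0,0.04,0,0],[1,0,0.06,0,0],[1,0,0.08,0,0],[1,0,0.1,0,0],[1,0,0.12,0,0],[1,0,0.135,0,0],[1,0,0.135,0,0]]'
python3 -c "
from h import *
c=img('side');hsv=cv2.cvtColor(c['frame'],cv2.COLOR_RGB2HSV);m=cv2.inRange(hsv,(5,80,35),(24,255,255))
P=proj(c,np.array([[.42,-.03,0],[.42,-.03,.14],[.6,-.03,0]]));print(P)
k=m[int(P[1,1])-25:int(P[0,1])+15,int(P[2,0])-10:int(P[0,0])+40]
print(k.shape)
for r in k[::4,::2]: print(''.join('#' if x else '.' for x in r))
"
```

```text
clock: 41.15
position: [0.4187, -0.0308, 0.1168]
ee_rot: [0.0, 0.707, 0.707, 0.0]
contact_force: [0.5, 0.2, -0.0]
width: 0.0859
gripper_force: 0.0
clock: 41.95
position: [0.4875, -0.0309, 0.1165]
ee_rot: [0.0, 0.707, 0.707, 0.0]
contact_force: [-0.1, 1.4, -0.0]
width: 0.0855
gripper_force: 0.0
[[378.45812262 287.54437715]
 [383.18344698 247.58265837]
 [310.55476929 273.22785388]]
(80, 118)
...........................................................
...........................................................
...........................................................
...........................................................
...........................................................
...........................................................
...................##......................................
................########...................................
...............############................................
..............################.............................
..............################.##..........................
...............##############......#.......................
..................##########..........#....................
.....................#########........###..................
........................#########.....##...................
...........................#########.###...................
..............................#########....................
.................................#####.....................
...........................................................
...........................................................
```

It's leaning on the leading finger, well past balance. Raising lets it drop flat.

```bash
python3 -m creep '[[1,0,0,-0.06,0],[1,0,0,-0.14,0],[1,0,0,-0.22,0],[1,0,0,-0.3,0],[1,-0.1,-0.1,-0.3,0],[1,-0.2,-0.2,-0.3,0],[1,-0.3,-0.25,-0.3,0],[1,-0.4,-0.25,-0.3,0],[1,-0.4,-0.25,-0.3,0]]'; python3 cart.py .03; python3 -c "
from h import *
c=img('side');hsv=cv2.cvtColor(c['frame'],cv2.COLOR_RGB2HSV);m=cv2.inRange(hsv,(5,80,35),(24,255,255))
k=m[225:305,300:420]
for r in k[::4,::2]: print(''.join('#' if x else '.' for x in r))
"
```

```text
clock: 42.9
position: [0.3591, -0.2319, 0.2669]
ee_rot: [0.0, 0.707, 0.707, -0.0]
contact_force: [0.3, 0.6, 0.3]
width: 0.0854
gripper_force: 0.0
area 291.0 px (331.5, 255.5) centre [ 0.5403 -0.0287] len 0.065 wid 0.046 long yaw 179.7
............................................................
............................................................
............................................................
............................................................
............................................................
............................................................
............................................................
............................................................
............................................................
...........#####............................................
...........###############..................................
..........##############.......####.........................
.........##############...........####......................
.........##############...........###.......................
.........####################....####.......................
................####################........................
.........................###########........................
............................................................
............................................................
............................................................
```

```bash
python3 -m creep '[[1,-0.1,0.02,0,0],[1,-0.2,0.05,0,0],[1,-0.3,0.08,0,0],[1,-0.36,0.1,0,0],[1,-0.36,0.1,0,0]]'; sed -i 's/m\[:,400:\]=0/m[:,385:]=0/' cart.py; python3 cart.py .03
python3 - <<'E'
from h import *
img('top')
for l in ['carton_a']:
    for r in eyes.regions_of('top',l): print(r['bbox'],r['mask'].sum(),r['confidence'])
c=eyes.get_image('top');A=cv2.resize(c['frame'][225:335,280:400,::-1],None,fx=3.2,fy=3.2,interpolation=cv2.INTER_CUBIC)
s=eyes.get_image('side');B=cv2.resize(s['frame'][130:310,290:440,::-1],None,fx=1.955,fy=1.955,interpolation=cv2.INTER_CUBIC)
cv2.imwrite('pics/v14.png',np.hstack([A,B[:352]]))
hsv=cv2.cvtColor(c['frame'],cv2.COLOR_RGB2HSV);m=cv2.inRange(hsv,(5,80,40),(24,255,255))[235:310:3,310:355]
for r in m: print(''.join('#' if x else '.' for x in r))
E
```

```text
clock: 43.5
position: [0.4123, -0.4144, 0.2651]
ee_rot: [0.0, 0.708, 0.706, -0.0]
contact_force: [-0.3, 1.3, -0.4]
width: 0.0849
gripper_force: 0.0
area 292.5 px (331.0, 255.5) centre [ 0.5402 -0.0286] len 0.065 wid 0.049 long yaw 179.7
[435.7, 250.2, 466.6, 305.5] 1167 0.91
[239.8, 272.7, 263.2, 299.0] 345 0.89
[187.3, 288.3, 208.8, 309.0] 458 0.8
[320.7, 243.3, 344.3, 290.9] 952 0.65
.............................................
.............................................
.............................................
.............................................
.............##################..............
.............##################..............
.............##################..............
.............##################..............
.............##################..............
.............##################..............
.............##################..............
.............#...............................
.............#...............................
.............#...............................
.............#...............................
.............#................#..............
.............#................#..............
.............##################..............
.............................................
.............................................
.............................................
.............................................
.............................................
.............................................
.............................................
```

```bash
python3 - <<'E'
from h import *
c=img('top')
hsv=cv2.cvtColor(c['frame'],cv2.COLOR_RGB2HSV);m=cv2.inRange(hsv,(5,80,40),(24,255,255));m[:238]=0;m[310:]=0;m[:,:310]=0;m[:,355:]=0
v,u=np.nonzero(m);r=cv2.minAreaRect(np.float32(np.c_[u,v]));print(r)
P=np.array([at_z(c,*q,.03)[:2] for q in cv2.boxPoints(r)]);print(P,P.mean(0))
e=P[1]-P[0],P[2]-P[1];print([ (np.linalg.norm(x),np.degrees(np.arctan2(x[1],x[0]))) for x in e])
# edge slopes
L=[(r_,np.nonzero(m[r_])[0].min()) for r_ in range(v.min()+2,v.max()-1)];R=[(q,np.nonzero(m[q])[0].max()) for q in range(v.min()+2,v.min()+18)]
print(np.polyfit(*np.array(L).T,1),np.polyfit(*np.array(R).T,1))
E
python3 go.py .5 -.03 .15 0
```

```text
((331.4999694824219, 266.5), (16.999996185302734, 42.99999237060547), 0.0)
[[ 0.44037355 -0.00262602]
 [ 0.5722297  -0.00256284]
 [ 0.57241211 -0.05486553]
 [ 0.44050393 -0.05402685]] [ 0.50637983 -0.02852031]
[(np.float64(0.13185616659069238), np.float64(0.02745424204645421)), (np.float64(0.05230301229024804), np.float64(-89.80017904229113))]
[1.72684255e-15 3.23000000e+02] [2.1850951e-15 3.4000000e+02]
t 43.8 now [ 0.4109 -0.409   0.2669] yaw 90.1 w 0.085 F [ 0.6 -0.4  0.1]
dx 0.7579 dy 0.1791 dz 0.2339 spin 0.2502  (m: [0.379 0.09  0.117])
```

```bash
python3 go.py .5064 -.0285 .15 0; python3 -m creep '[[1,0.08,0.02,-0.05,0.023],[1,0.17,0.04,-0.1,0.046],[1,0.26,0.06,-0.1,0.07],[1,0.35,0.09,-0.1,0.093],[1,0.44,0.12,-0.1,0.116],[1,0.53,0.15,-0.1,0.14],[1,0.62,0.18,-0.05,0.163],[1,0.7,0.19,0.03,0.186],[1,0.758,0.192,0.12,0.21],[1,0.758,0.192,0.2,0.232]]';python3 go.py .5064 -.0285 .12 0
```

```text
t 43.8 now [ 0.4109 -0.409   0.2669] yaw 90.1 w 0.085 F [ 0.6 -0.4  0.1]
dx 0.7609 dy 0.1919 dz 0.2339 spin 0.2502  (m: [0.38  0.096 0.117])
clock: 44.8
position: [0.5072, -0.0317, 0.18]
ee_rot: [0.0, 0.997, 0.074, 0.003]
contact_force: [1.0, -2.3, -0.4]
width: 0.0855
gripper_force: 0.0
t 44.8 now [ 0.5072 -0.0317  0.18  ] yaw 8.4 w 0.086 F [ 1.  -2.3 -0.4]
dx -0.0006 dy -0.0065 dz 0.1199 spin 0.0234  (m: [-0.    -0.003  0.06 ])
```

```bash
python3 -m creep '[[1,0,-0.004,0.03,0.02],[1,0,-0.004,0.1,0.0234],[1,0,-0.004,0.1,0.0234],[1,0,-0.004,0.1,0.0234]]';python3 go.py .5064 -.0285 .019 0
```

```text
clock: 45.2
position: [0.5059, -0.0326, 0.1297]
ee_rot: [-0.0, 1.0, 0.002, -0.0]
contact_force: [0.1, -0.1, -0.2]
width: 0.0856
gripper_force: 0.0
t 45.2 now [ 0.5059 -0.0326  0.1297] yaw 0.2 w 0.086 F [ 0.1 -0.1 -0.2]
dx 0.0010 dy -0.0082 dz 0.2215 spin 0.0006  (m: [ 0.    -0.004  0.111])
```

```bash
python3 -m creep '[[1,0.001,-0.008,0.07,0],[1,0.001,-0.008,0.14,0],[1,0.001,-0.008,0.19,0],[1,0.001,-0.008,0.2215,0],[1,0.001,-0.008,0.2215,0],[0,0.001,-0.008,0.2215,0],[0,0.001,-0.008,0.2215,0],[0,0.001,-0.008,0.2215,0],[0,0.001,-0.008,0.2215,0],[0,0.001,-0.008,0.2215,0]]' 50; python3 -m creep '[[0,0,0,0,0],[0,0,0,-0.08,0],[0,0,0,-0.17,0],[0,0,0,-0.26,0],[0,0,0,-0.35,0],[0,0,0,-0.45,0],[0,0,0,-0.53,0],[0,0,0,-0.53,0]]';python3 go.py .4641 -.3514 .28 11.3
```

```text
clock: 46.2
position: [0.5088, -0.0297, 0.0207]
ee_rot: [0.001, 1.0, 0.001, 0.002]
contact_force: [-1.1, -0.6, 6.2]
width: 0.0589
gripper_force: 55.1
clock: 47.0
position: [0.51, -0.0296, 0.291]
ee_rot: [0.001, 1.0, 0.001, 0.007]
contact_force: [0.5, -0.1, -2.1]
width: 0.0587
gripper_force: 55.9
t 47.0 now [ 0.51   -0.0296  0.291 ] yaw 0.2 w 0.059 F [ 0.5 -0.1 -2.1]
dx -0.0937 dy 0.6433 dz 0.0220 spin -0.0309  (m: [-0.047  0.322  0.011])
```

```bash
python3 -m creep '[[0,-0.02,0.07,0,-0.004],[0,-0.04,0.15,0,-0.008],[0,-0.06,0.24,0,-0.012],[0,-0.08,0.33,0,-0.018],[0,-0.09,0.42,0,-0.024],[0,-0.0937,0.5,0,-0.0309],[0,-0.0937,0.57,0,-0.0309],[0,-0.0937,0.62,0.01,-0.0309],[0,-0.0937,0.6433,0.015,-0.0309],[0,-0.0937,0.6433,0.015,-0.0309]]'; python3 -m creep '[[0,0,0,0,0],[0,0,0,0,0],[0,0,0,0,0]]'; python3 hand2.py;python3 go.py .4641 -.3514 .22 11.3
```

```text
clock: 48.0
position: [0.4603, -0.3514, 0.2746]
ee_rot: [-0.001, 0.995, 0.097, -0.001]
contact_force: [0.3, 0.7, -1.8]
width: 0.0591
gripper_force: 55.7
clock: 48.3
position: [0.4612, -0.3495, 0.2764]
ee_rot: [0.0, 0.995, 0.099, 0.0]
contact_force: [0.9, 0.6, -1.6]
width: 0.0591
gripper_force: 55.7
[ 0.4612 -0.3495  0.2764] 11.369918451853701 0.05910658329472801 [ 0.9444  0.5949 -1.57  ]
side 734 mask u 369.5 422.5 v 117.5 139.5
  d -0.006 u 370.3107618724274 425.63418580122345 v 116.0682858215719 140.4859115433451
  d -0.003 u 369.16390168974067 424.4610455392037 v 116.01585890331599 140.42840883472866
  d 0 u 368.0172728617792 423.2880976436435 v 115.96347631814687 140.37094527264242
  d 0.003 u 366.8708762818613 422.1153431156492 v 115.911138080695 140.31352088116518
  d 0.006 u 365.72471284196325 420.94278295482275 v 115.85884420555068 140.25613568432345
top 766 mask u 434.5 479.5 v 244.5 302.5
  d -0.006 u 442.3878612042266 482.83399715485734 v 244.64698272096314 304.67923758383796
  d -0.003 u 442.1058034198443 482.52058289107737 v 243.50067614520697 303.5062494208487
  d 0 u 441.8239951405518 482.2074549100905 v 242.3554282033879 302.33433573107106
  d 0.003 u 441.5424360728917 481.8946128676862 v 241.21123758787186 301.1634952077028
  d 0.006 u 441.2611259237879 481.5820564200979 v 240.06810299285095 299.9937265457049
t 48.4 now [ 0.4612 -0.3499  0.2764] yaw 11.4 w 0.059 F [ 0.4 -0.9 -2.5]
dx 0.0051 dy 0.0040 dz 0.1127 spin 0.0001  (m: [0.003 0.002 0.056])
```

```bash
python3 -m creep '[[0,0.009,0.004,0.03,0],[0,0.009,0.004,0.06,0],[0,0.009,0.004,0.085,0],[0,0.009,0.004,0.105,0],[0,0.009,0.004,0.12,0],[0,0.009,0.004,0.12,0]]'; python3 -m creep '[[0,0,0,0.015,0],[0,0,0,0.03,0],[0,0,0,0.045,0],[0,0,0,0.056,0],[0,0,0,0.056,0],[0,0,0,0.056,0]]'
```

```text
clock: 49.0
position: [0.4653, -0.3515, 0.2148]
ee_rot: [-0.001, 0.995, 0.098, -0.001]
contact_force: [-0.3, -0.8, -2.7]
width: 0.0591
gripper_force: 55.8
clock: 49.6
position: [0.4657, -0.3518, 0.1878]
ee_rot: [-0.0, 0.995, 0.098, -0.0]
contact_force: [-0.1, -0.4, -2.4]
width: 0.0591
gripper_force: 55.8
```

```bash
python3 -m creep '[[0,0,0,0.006,0],[0.85,0,0,0.006,0],[0.85,0,0,0.006,0],[0.85,0,0,0.006,0],[0.85,0,0,0.006,0],[0.85,0,0,-0.06,0],[0.85,0,0,-0.14,0],[0.85,0,0,-0.24,0],[0.85,0,0,-0.34,0],[0.85,0,-0.05,-0.4,0]]'; python3 -m creep '[[0.85,0,-0.08,0,0],[0.85,-0.05,-0.18,0,0],[0.85,-0.1,-0.28,0,0],[0.85,-0.15,-0.38,0,0],[0.85,-0.2,-0.48,0,0],[0.85,-0.2,-0.48,0,0]]'
cat > chk.py <<'E'
from h import *
np.set_printoptions(precision=4,suppress=True)
im={n:img(n) for n in('top','side')}
M=np.array([.4641,-.3514]);y=np.radians(11.3);ex=np.array([np.cos(y),np.sin(y)]);ey=np.array([-ex[1],ex[0]])
for n,c in im.items():
    hsv=cv2.cvtColor(c['frame'],cv2.COLOR_RGB2HSV);m=cv2.inRange(hsv,(5,80,35),(24,255,255))
    P=proj(c,np.array([[*(M+a*ex+b*ey),h] for a in(-.085,.085) for b in(-.045,.045) for h in(.11,.2)]))
    k=np.zeros_like(m);cv2.fillConvexPoly(k,cv2.convexHull(P.astype(np.int32)),255);m&=k
    v,u=np.nonzero(m);X=np.array([at_z(c,a,b,.178)[:2]-M for a,b in zip(u,v)])
    print(n,len(u),u.min(),u.max(),v.min(),v.max(),np.percentile(X@ex,[1,99]),np.percentile(X@ey,[1,99]))
    for zb in(.09,.1,.11,.118,.126,.134): 
        Q=proj(c,[[*(M+a*ex+b*ey),h] for a in(-.07,.07) for b in(-.03,.03) for h in(zb,zb+.06)]);print(zb,Q.min(0),Q.max(0)) if n=='side' else 0
    print([(np.round(x['centre'],1).tolist(),round(x['confidence'],2)) for x in eyes.place_of(n,'knob')])
    if n=='side':
        v0,u0=v.min(),u.min()
        for r in m[v0:v.max()+1:2,u0:u.max()+1:1]: print(''.join('#' if q else '.' for q in r))
A=[eyes.place_of(n,'knob') for n in('top','side')]
if A[0] and A[1]: print('knob',tri(im['top'],A[0][0]['centre'],im['side'],A[1][0]['centre']))
E
python3 chk.py
```

```text
clock: 50.6
position: [0.4619, -0.33, 0.3916]
ee_rot: [0.003, 0.995, 0.097, 0.002]
contact_force: [0.0, 0.1, -0.4]
width: 0.0727
gripper_force: 0.0
clock: 51.2
position: [0.3129, -0.1087, 0.3884]
ee_rot: [-0.0, 0.995, 0.099, 0.0]
contact_force: [0.9, -0.9, 0.9]
width: 0.0725
gripper_force: 0.0
top 787 436 468 249 302 [-0.0697  0.0697] [-0.0272  0.0332]
[([280.6, 197.0], 0.64), ([452.0, 209.8], 0.57)]
side 1069 365 416 149 181 [-0.0667  0.0686] [-0.0316  0.1016]
0.09 [363.2325 158.3899] [415.6458 190.7958]
0.1 [363.4474 155.4351] [416.1013 187.9598]
0.11 [363.6641 152.4548] [416.5606 185.0991]
0.118 [363.8388 150.0521] [416.931  182.7924]
0.126 [364.0146 147.6326] [417.3038 180.4695]
0.134 [364.1917 145.1964] [417.6793 178.1303]
[([208.0, 370.6], 0.66), ([335.1, 117.2], 0.5)]
.####...............................................
#########################......................#....
###########################.................########
##########################....................######
.#########################....................######
......#####################...................#####.
.....#######################..................##....
......##########################################....
......#########################################.....
......########################################......
......########################################......
.....#########################################......
.....########################################.......
.....########################################.......
.....########################################.......
.................###########################........
..........................................#.........
knob (array([ 0.8277,  0.1574, -0.2778]), np.float64(0.03363616224046853))
```

Two cartons are stacked (top near 0.178 m) and the arm is still open. Next I'll go to the knob.

```bash
python3 go.py .6155 -.3211 .36 11.3
```

```text
t 51.5 now [ 0.3167 -0.1124  0.388 ] yaw 11.3 w 0.073 F [-0.3 -1.1  0.3]
dx 0.5047 dy 0.5260 dz 0.0559 spin -0.0001  (m: [0.252 0.263 0.028])
```

```bash
python3 -m creep '[[0.65,0.06,0.06,0,0],[0.65,0.13,0.13,0,0],[0.65,0.19,0.2,0,0],[0.65,0.25,0.27,0,0],[0.65,0.31,0.34,0,0],[0.65,0.37,0.4,0,0],[0.65,0.43,0.46,0,0],[0.65,0.48,0.51,0.02,0],[0.65,0.5047,0.526,0.0559,0],[0.65,0.5047,0.526,0.0559,0]]' 40; python3 -m creep '[[0.65,0,0,0,0],[0.65,0,0,0,0]]'; python3 go.py .6155 -.3211 .277 11.3
python3 - <<'E'
from h import *
c=img('top');s=img('side')
for n in('top','side'):print([(np.round(x['centre'],1).tolist(),round(x['confidence'],2)) for x in eyes.place_of(n,'knob')])
print(proj(s,[[.6155,-.3211,.281],[.6107,-.3253,.2875]]),proj(c,[[.6155,-.3211,.281]]))
g=cv2.cvtColor(s['frame'],cv2.COLOR_RGB2GRAY)
for r in g[85:130:2,320:360:1]: print(''.join('#' if x<55 else '+' if x<120 else '.' for x in r))
E
```

```text
clock: 52.5
position: [0.6155, -0.3211, 0.3534]
ee_rot: [-0.003, 0.995, 0.098, -0.004]
contact_force: [-0.1, 0.1, -2.0]
width: 0.0557
gripper_force: 0.0
clock: 52.7
position: [0.6139, -0.3196, 0.3612]
ee_rot: [0.0, 0.995, 0.098, 0.0]
contact_force: [0.0, 0.1, -0.6]
width: 0.0557
gripper_force: 0.0
t 52.7 now [ 0.6139 -0.3196  0.3612] yaw 11.3 w 0.056 F [ 0.   0.1 -0.6]
dx 0.0026 dy 0.0036 dz 0.1684 spin -0.0000  (m: [0.001 0.002 0.084])
[([451.6, 209.4], 0.57)]
[]
[[335.8618034  121.86871382]
 [338.08810886 119.18393794]] [[448.28928356 212.25761565]]
............#########+..................
...........+#########+..................
...........+#########+..................
............+#######+...................
............++#####++...................
..++++......++#####+....................
...........++######+....................
............+######+....................
............+######+....................
..+++........+++++++....................
+#++....................................
++......................................
........................................
........................................
........................................
...................................+#+..
.................................+++#+..
.............+#####+....+++++++++++++#+.
............########+++++++++........+..
............+######++......++...........
.............++##++.........+...........
............................++..........
.............................+..........
```

```bash
python3 -m creep '[[0.65,0.003,0.004,0.05,0],[0.65,0.003,0.004,0.1,0],[0.65,0.003,0.004,0.15,0],[0.65,0.003,0.004,0.168,0],[0.65,0.003,0.004,0.168,0],[0,0.003,0.004,0.168,0],[0,0.003,0.004,0.168,0],[0,0.003,0.004,0.168,0],[0,0.003,0.004,0.168,0],[0,0.003,0.004,0.168,0]]' 40; python3 -m creep '[[0,0,0,0,0],[0,0,0,0,0]]'
```

```text
clock: 53.9
position: [0.6172, -0.3216, 0.2782]
ee_rot: [0.001, 0.995, 0.098, 0.001]
contact_force: [-0.4, 2.4, 6.4]
width: 0.0238
gripper_force: 39.1
clock: 54.1
position: [0.6172, -0.3216, 0.2782]
ee_rot: [0.001, 0.995, 0.098, 0.001]
contact_force: [-0.2, 1.4, 6.0]
width: 0.0241
gripper_force: 39.1
```

```bash
python3 -m creep '[[0,-0.0178,0,-0.0104,0],[0,-0.0366,0,-0.0188,0],[0,-0.056,0,-0.0254,0],[0,-0.0758,0,-0.03,0],[0,-0.0962,0,-0.0326,0],[0,-0.1166,0,-0.0332,0],[0,-0.1372,0,-0.0316,0],[0,-0.1574,0,-0.028,0],[0,-0.177,0,-0.0226,0],[0,-0.177,0,-0.0226,0]]'
```

```text
clock: 55.1
position: [0.5271, -0.3394, 0.2867]
ee_rot: [-0.0, 0.995, 0.098, -0.002]
contact_force: [-0.4, 3.2, 4.8]
width: 0.024
gripper_force: 41.8
```

```bash
python3 -m creep '[[0,-0.0192,0,0.0076,0],[0,-0.0374,0,0.0168,0],[0,-0.0546,0,0.028,0],[0,-0.0706,0,0.0408,0],[0,-0.0852,0,0.0552,0],[0,-0.0984,0,0.0708,0],[0,-0.1098,0,0.0878,0],[0,-0.115,0,0.0966,0],[0,-0.1196,0,0.1058,0],[0,-0.1196,0,0.1058,0]]'
```

```text
clock: 56.1
position: [0.4705, -0.3507, 0.2334]
ee_rot: [-0.001, 0.995, 0.098, -0.001]
contact_force: [-3.1, 2.5, 1.7]
width: 0.0235
gripper_force: 44.3
```

Still held, close to the stack. Open the fingers and rise straight up.

```bash
python3 -m creep '[[0.75,0,0,0,0],[0.75,0,0,0,0],[0.75,0,0,0,0],[0.75,0,0,0,0],[0.75,0,0,-0.06,0],[0.75,0,0,-0.14,0],[0.75,0,0,-0.24,0],[0.75,0,0,-0.34,0],[0.75,0,-0.1,-0.36,0],[0.75,0,-0.2,-0.36,0]]'; python3 -m creep '[[0.75,-0.05,-0.1,0,0],[0.75,-0.1,-0.2,0,0],[0.75,-0.15,-0.3,0,0],[0.75,-0.15,-0.3,0,0],[0.75,-0.15,-0.3,0,0]]'; python3 chk.py
python3 - <<'E'
from h import *
c=img('top');s=img('side')
for n in('top','side'):print('clip',[(np.round(x['centre'],1).tolist(),round(x['confidence'],2)) for x in eyes.place_of(n,'clip')])
A=cv2.resize(c['frame'][165:330,335:480,::-1],None,fx=3,fy=3,interpolation=cv2.INTER_CUBIC)
B=cv2.resize(s['frame'][110:260,235:440,::-1],None,fx=1.7,fy=1.7,interpolation=cv2.INTER_CUBIC)
B=cv2.copyMakeBorder(B,0,A.shape[0]-B.shape[0],0,0,0);o=np.hstack([A,B]);print(o.shape);cv2.imwrite('pics/fin.png',o)
E
```

```text
clock: 57.1
position: [0.4531, -0.2546, 0.417]
ee_rot: [0.002, 0.995, 0.097, 0.003]
contact_force: [0.1, 0.9, -0.2]
width: 0.0641
gripper_force: 0.0
clock: 57.6
position: [0.3477, -0.1197, 0.4155]
ee_rot: [0.001, 0.995, 0.099, 0.001]
contact_force: [0.5, -0.7, 1.0]
width: 0.0641
gripper_force: 0.0
top 560 435 467 250 302 [-0.0701  0.0674] [-0.024   0.0371]
[([456.4, 272.5], 0.85)]
side 1012 365 415 153 184 [-0.0613  0.0657] [-0.0158  0.1171]
0.09 [363.2325 158.3899] [415.6458 190.7958]
0.1 [363.4474 155.4351] [416.1013 187.9598]
0.11 [363.6641 152.4548] [416.5606 185.0991]
0.118 [363.8388 150.0521] [416.931  182.7924]
0.126 [364.0146 147.6326] [417.3038 180.4695]
0.134 [364.1917 145.1964] [417.6793 178.1303]
[([395.0, 139.4], 0.59)]
######.............................................
#########################............#############.
.########################....................######
......#################......................######
.....####################.....................##...
.....#####################....................##...
.....###########################..............#....
......#########################################....
......########################################.....
.....#########################################.....
.....########################################......
.....########################################......
.....########################################......
.....#######################################.......
.....#######################################.......
...........................#################.......
knob (array([ 0.4611, -0.3461,  0.2403]), np.float64(0.006747720389046172))
clip [([458.7, 271.9], 0.52), ([367.2, 220.2], 0.44)]
clip [([296.6, 242.3], 0.63)]
(495, 783, 3)
```

View pics/fin.png

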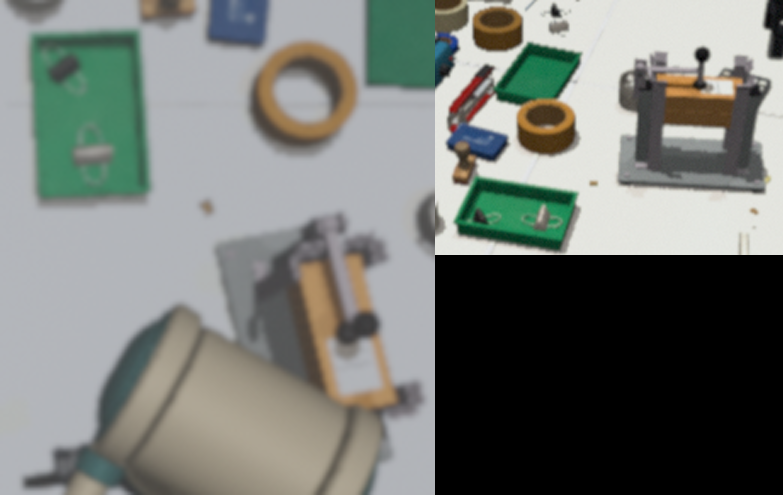

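The clip lies in the tray (crop (95,155)), both cartons are flat in the well (crop (345,330)), the hold-down arm rests on the stack (knob (363,323)), and the robot is clear.

```bash
python3 -m creep '[[0.75,0,0,0,0],[0.75,0,0,0,0]]'; python3 -c "from rig import manip; print(manip.sign_off())"
```

```text
clock: 58.3
position: [0.3491, -0.1215, 0.4143]
ee_rot: [-0.0, 0.995, 0.098, -0.0]
contact_force: [0.6, -0.4, 0.1]
width: 0.0639
gripper_force: 0.0
the job is handed in; nothing more can be done
None
```

I handed the job in at 58 s with the clip in the green tray, both cartons that were present stacked flat in the magazine, and the hold-down arm resting on the stack; the sign-off gave no verdict.

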